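# Load a steel test panel from the hotplate into the scratch tester

### The arm

A 6-joint arm with a two-finger parallel gripper is mounted at the origin on the work surface. World frame = base frame: x ahead of the robot, y to its left, z up, the work surface at z = 0. Lengths are in mm, angles in rad, forces in N, time in s.
With the tool pointing down it reaches from about 275 to 825 mm from the base axis. Payload 4.9 kg.
Tool frame: the origin (TCP) lies at the very end of the fingers, on their centre line; the grasp point (between the pads) lies 19 mm behind it; z points along the fingers, y is the direction in which the jaws open and shut (so a half turn about z gives the same grasp; the last joint's range is limited). The gripper opens to 85 mm and grips with 20 to 120 N. Pads are 22 mm wide; open, the fingers measure 114 mm over their backs; the gripper's body (76 mm by 85 mm) begins 54 mm behind the grasp point. The pads swing forward as they close: fully open they stand 13 mm farther back than shut.
Start: joints at [1.023, 0.326, -0.193, 1.052, 0, 1.437], TCP at [221.147, 503.6, 231.281] pointing down, gripper open.
Joint ranges: [-2.65, 2.65], [-0.97, 1.79], [-1.3, 1.35], [-1.93, 2.1], [-1.47, 1.37], [-3.14, 3.14]. Speed limits (rad/s): [2.57, 2.57, 3.14, 3.14, 3.14, 3.14].

### API

Orientations are given as [roll, pitch, yaw] about the fixed x, y, z axes, in that order (R = Rz(yaw) Ry(pitch) Rx(roll)).
In Python, from plant import readout, eyes, bot gives the robot as it stands. The module is installed in compiled form; this text tells all that it offers.
- The arm moves only by the tool step_arm, never from a script. Its argument "motion" is a list of rows, each a list of 2 entries, a list of its own where there are three numbers: the shift along the tool's x, y, z in mm, then the turn, a rotation vector about the tool's x, y, z in degrees. A call has 1 to 12 rows; each row is the pose to reach, as a shift and turn from the pose commanded when the call began, along the tool's axes at that moment; what a row does not reach only later rows make up. A row lasts 1/10 s, in which the tool goes at most 50 mm and 8.59 degrees, less where a joint would pass 70% of its speed; a pose out of reach is approached as far as the arm can. A call with a gripper value outside its range is refused whole. "claw" is the closure in counts, from 0 (fully open) to 255 (shut), set as the call begins (left out, the last holds). The fingers move at their own pace and stop on an object; "squeeze" is the grip in N (left out, the last holds). Time passes only in rows, so rows that repeat a pose let the fingers close. It gives the time, the measured TCP pose, the force and the opening at its end, in the units of the state.
- readout.observe(): the state, without advancing time (a new reading comes with each control period).
- eyes.camera(name): name is "side" or "top" or "wrist"; returns the picture (480x640x3 uint8, red, green, blue); there is no depth.
- eyes.camera_info(name): a dict with "K" (3x3 intrinsics, pixels), "rvec" (rotation vector, rad) and "tvec" (3), from world to camera coordinates, as OpenCV has them. Camera axes: x right, y down, z forward; pixel columns grow to the right and rows downward; lengths in mm; the calibration is good to about 2 mm. A picture is of the moment at which its call begins: read the wrist's pose just before it. camera_info takes no time and is no camera call; for the wrist camera it gives the pose at the moment of the call.
- bot.close_job(): hands the job in, once; it reports no verdict.
The state is a dict: "time_s": time; "joint_positions": joint angles; "joint_vel": joint speeds; "joint_torque": joint torques, N m; "eef_pos": TCP position; "tcp_rot": TCP orientation; "contact_force": force on the tool from outside, world axes, zero at the start; "moment": the same for the moment, N m; "gripper_width": finger opening in mm.
Only numpy, scipy, OpenCV 4.12 (cv2) and the standard library are available. Lean on these libraries where they do the work, as an engineer would, in place of code of your own. Each camera call takes 0.05 s, during which the arm holds its last target.

### The job

The dried (now cold) steel test panel lies flat on the glass of the hotplate, too thin to take hold of there: press on it lightly and slide it to the hotplate's edge nearest the robot until about a third of it overhangs, then take the overhanging end by its two long sides and lift it off. Lay it in the bed of the scratch tester between the guide strips and push it gently home until you feel it bear against the end stop, then let go softly, leaving it flat and fully home. Do not press hard on the glass or ram the stop, do not prise the panel up from the middle of the glass, and leave everything else where it is.

Things in the scene. Friction and masses are not known exactly. Their poses are not given: they have to be found in the camera images.
- panel_center (a point): centre (half-way through the thickness) of the loose plain steel test panel, a flat plate 120 mm (its x) by 60 mm (its y) by 2 mm, 80 to 140 g, both ends alike. It slides on glass (friction 0.3 to 0.42) and bed (0.2 to 0.3), not much better than under a fingertip: 5 to 8 N pressed on top drag it along. Glass, bed and stop are rigid: half a millimetre too far is some 8 N: touch down at a few mm/s
- hotplate: hotplate, fixed, 280 mm wide. Origin on the bench under the middle of its edge nearest the robot; x points inwards from that edge, z up. Black glass top: x 0 to 220, y -140 to 140 mm, upper face 75 mm above the bench, flat right to the edge. In front of the edge there is free space down to the bench. More than 12 N of panel on glass, or 8 N of a finger on it, is too hard
- hotplate_edge (a point): middle of the upper edge of the glass nearest the robot, axes as the hotplate's
- tester: scratch tester, fixed, 150 mm wide. Origin on the bench under the middle of the mouth of its bed, axes as the bed_mouth's. From x 105 mm on, behind the end stop, stand a bridge 220 mm high with the parked stylus and the drive housing. More than 15 N of the held panel, or 25 N of the fingers, on any part of it is too hard
- bed_mouth (a point): middle of the bed's front edge, on its flat upper face, 60 mm above the bench; x is the way the panel goes in, z up. Guide strips 7 mm high, 63 mm apart, run from x 25 mm to the stop at x 75 mm; flared lead-ins before them open to 80 mm at x 5 mm. A panel fully home has its centre at x 15 mm, y 0 and its outer 45 mm stick out of the mouth (x 0 to -45 mm), with free space below
- stop: end stop of the bed, a dark steel bar 60 mm long (y), 14 mm high, fixed on the tester. Origin at bed level in the middle of the face that the panel meets, 75 mm in from the mouth; axes as the tester's. Once the panel bears on it, a push of about 5 N, kept for a moment, shows that it is home; more than 12 N is too hard
- dish: small open aluminium dish, 52 mm across, 20 mm high, standing on the hotplate's glass; origin under its middle; a bystander
- weight: brass laboratory weight with a knob, 32 mm across, 55 mm high; origin under its middle; a bystander, stands beside the tester
- brush: flat brush with a wooden handle lying on the bench; a bystander
- sieve: round test sieve, 100 mm across, 45 mm high, standing on the bench; origin under its middle; a bystander
- beaker: glass beaker, 70 mm across, 90 mm high; origin under its middle; a bystander
- spatula: steel spatula 180 mm long, lying on the bench; a bystander
- jar_lid: black round jar lid, 60 mm across, 14 mm high; a bystander
Things that resemble listed ones, but are neither listed nor needed, are in the scene too. Of the things shaped like the part that bears panel_center, the bare steel one is meant.

How it is judged (in metres and radians):
On the way, in this order (a step that is already met when the one before it is completed fails the run):
1. the panel lies flat on the hotplate with its end 25 to 55 mm out over the edge nearest the robot (x of panel_center in the frame of hotplate between 0.005 and 0.035 m and z of panel_center in the frame of hotplate between 0.0735 and 0.079 m and angle between panel_center's own z axis and vertical below 0.06 rad and angle between the x axis of panel_center and the x axis of hotplate, either way round below 0.45 rad and y of panel_center in the frame of hotplate between -0.13 and 0.13 m), for 0.2 s.
2. the panel has been picked up, more than 20 mm clear of the glass (height (world z) of panel_center above 0.098 m), for 0.1 s.
3. the panel, flat in the bed between the guides, bears on the end stop with more than 2.5 N (contact force between panel and stop above 2.5 N and z of panel_center in the frame of tester below 0.065 m and y of panel_center in the frame of tester between -0.004 and 0.004 m), for 0.2 s.
At the end, for the whole second after the job is handed in: the panel lies still and flat in the tester's bed between the guide strips, its end within 3 mm of the stop (its centre 12 to 17.5 mm in from the mouth, within 3 mm of the middle), square to the bed within 0.05 rad, released (x of panel_center in the frame of tester between 0.012 and 0.0175 m and y of panel_center in the frame of tester between -0.003 and 0.003 m and z of panel_center in the frame of tester between 0.059 and 0.0635 m and angle between panel_center's own z axis and vertical below 0.03 rad and angle between the x axis of panel_center and the x axis of tester, either way round below 0.05 rad and linear speed of panel below 0.01 m/s); the robot touches nothing.
It fails at once if the panel is pressed on the hotplate with more than 12 N, or a finger with more than 8 N (contact force between panel and hotplate above 12 N or contact force between the fingers and hotplate above 8 N).
It fails at once if the panel is prised up from the glass instead of at the overhang (x of panel_center in the frame of hotplate between 0.045 and 0.24 m and y of panel_center in the frame of hotplate between -0.14 and 0.14 m and z of panel_center in the frame of hotplate between 0.083 and 0.1 m).
It fails at once if the fingers push the panel on the stop with more than 12 N or on the tester as a whole with more than 15 N, or knock the tester with more than 25 N ((contact force between the fingers and panel above 10 N and (contact force between panel and stop above 12 N or contact force between panel and tester above 15 N)) or contact force between the fingers and tester above 25 N).
It fails at once if the panel falls to the bench (height (world z) of panel_center below 0.045 m).
It fails at once if a bystander is moved by more than 30 mm (distance of any of dish, weight, brush, sieve, beaker, spatula, jar_lid from where it was at the start of the episode above 0.03 m).
It also fails if it takes over 72 s, if anything falls off the work surface, if the arm or the gripper's body presses on something with over 40 N, if the wrist force passes 120 N, or if a joint passes its speed limit or range.

## Working session

There is one attempt and no reset: what is moved stays moved. The work goes in short steps, Python scripts to look and compute and a tool call to move; the robot and the scene stay as the last step left them, time stands still between calls to the robot, and variables do not carry over. Pictures are saved under pics/ and viewed, and the job is handed in when it is done.

Besides the shell and the picture viewer there is one more tool, called after "Request:" in YAML: its name, and indented under it one key for each argument. step_arm: Moves the arm, as the interface text tells. Its arguments: {"type":"object","properties":{"motion":{"type":"array","items":{"type":"array"}},"claw":{"type":"number"},"squeeze":{"type":"number"}},"required":["motion"]}

```bash
mkdir -p pics; ls; python3 - <<'E'
from plant import readout, eyes, bot
import cv2
print(readout.observe())
for n in ("side","top","wrist"):
    i=eyes.camera_info(n); print(n,i)
    cv2.imwrite(f"pics/{n}0.png",eyes.camera(n)[:,:,::-1])
E
```

```text
pics
{'time_s': 0.0, 'joint_positions': array([ 1.02279699e+00,  3.26943294e-01, -1.93596514e-01,  1.05199874e+00,
        7.90946550e-06,  1.43658475e+00]), 'joint_vel': array([-0.00027793, -0.00209661,  0.00061964,  0.00028733,  0.0003452 ,
        0.00051864]), 'joint_torque': array([-6.61097838e-04, -4.43401372e+01,  2.62438130e+01,  1.55573798e-02,
       -1.85215818e-04,  7.98390431e-06]), 'eef_pos': array([220.82831415, 503.07922683, 230.49736334]), 'tcp_rot': array([-3.13986716e+00, -2.40963246e-04,  2.72780468e+00]), 'contact_force': array([ 0.50705466, -0.84637292, -0.42425885]), 'moment': array([-0.01901558, -0.031812  , -0.00960143]), 'gripper_width': 85.54989568580028}
side {'K': array([[456.52371896,   0.        , 314.2989787 ],
       [  0.        , 456.52371896, 246.29844162],
       [  0.        ,   0.        ,   1.        ]]), 'rvec': array([ 2.21683776, -0.97170163,  0.36263731]), 'tvec': array([-411.01347363,  335.24300952,  859.78641358])}
top {'K': array([[447.26348914,   0.        , 319.28196913],
       [  0.        , 447.26348914, 237.11448099],
       [  0.        ,   0.        ,   1.        ]]), 'rvec': array([ 2.13201558, -2.1088133 ,  0.18462348]), 'tvec': array([ -53.56731689,  539.19465859, 1105.80746149])}
wrist {'K': array([[379.452081  ,   0.        , 323.1665009 ],
       [  0.        , 379.452081  , 236.95828256],
       [  0.        ,   0.        ,   1.        ]]), 'rvec': array([-2.40604493, -1.5722556 , -0.24098819]), 'tvec': array([-550.07730787,  -38.80922684,  379.14468355])}
```

View pics/top0.png

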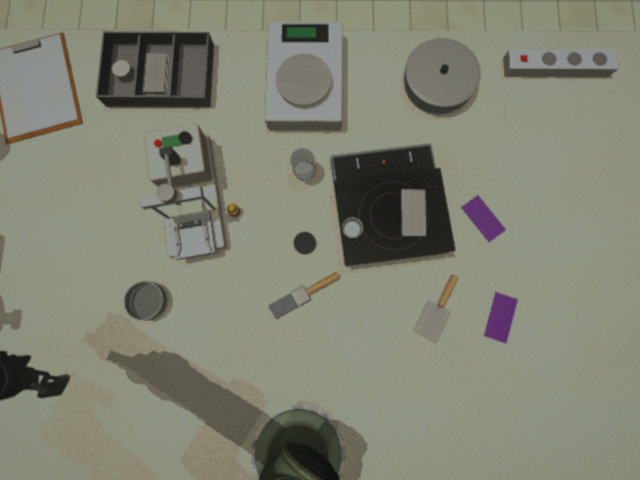

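View pics/side0.png

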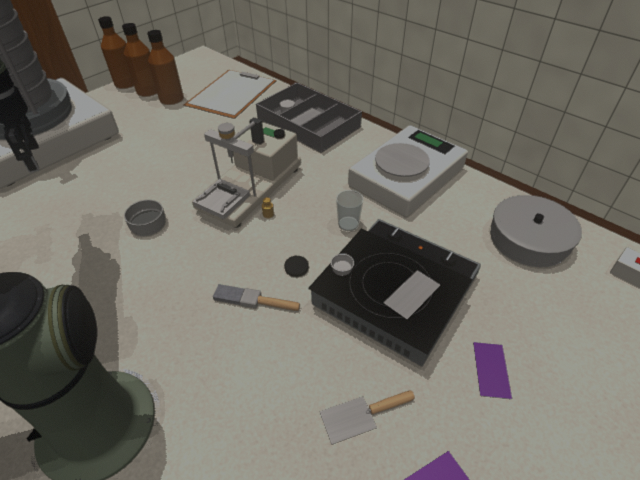

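View pics/wrist0.png

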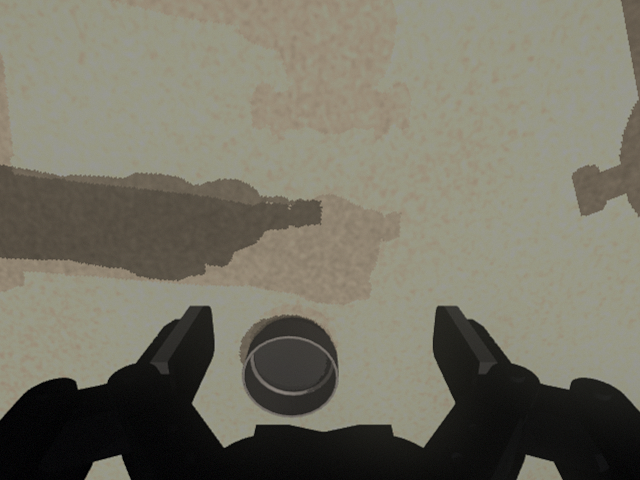

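```bash
cat > h.py <<'E'
import numpy as np, cv2
from scipy.spatial.transform import Rotation as R
def ray(i,px):
    Rm=cv2.Rodrigues(np.array(i["rvec"]))[0]; t=np.array(i["tvec"])
    d=Rm.T@np.linalg.inv(i["K"])@np.array([px[0],px[1],1.]); o=-Rm.T@t
    return o,d
def onz(i,px,z):
    o,d=ray(i,px); return o+d*(z-o[2])/d[2]
def proj(i,P):
    p,_=cv2.projectPoints(np.array(P,float).reshape(-1,3),np.array(i["rvec"]),np.array(i["tvec"]),i["K"],None); return p[:,0]
E
python3 - <<'E'
from plant import eyes
import cv2
from h import *
im=cv2.imread("pics/top0.png"); 
def crop(im,x0,y0,x1,y1,k,fn): cv2.imwrite(fn,cv2.resize(im[y0:y1,x0:x1],None,fx=k,fy=k,interpolation=cv2.INTER_CUBIC))
crop(im,325,140,465,270,5,"pics/t_hp.png")
crop(im,130,120,250,270,4,"pics/t_te.png")
i=eyes.camera_info("top")
g=cv2.cvtColor(im,cv2.COLOR_BGR2HSV)
sub=im[140:270,325:465].max(2)
m=((sub>110)).astype(np.uint8); 
c,_=cv2.findContours(m,0,1)
for k in c:
    if cv2.contourArea(k)>200: 
        r=cv2.minAreaRect(k+np.array([325,140])); print(r,[onz(i,p,77).round(1)[:2] for p in cv2.boxPoints(r)], onz(i,r[0],77))
m=((im.max(2)<60)).astype(np.uint8); m[:, :320]=0;m[:,470:]=0;m[:130]=0;m[280:]=0
c,_=cv2.findContours(m,0,1)
k=max(c,key=cv2.contourArea); h=cv2.convexHull(k); a=cv2.approxPolyDP(h,4,True)[:,0]
for p in a: print(p,onz(i,p,75).round(1)[:2])
E
```

```text
((413.5, 212.0), (44.0, 23.0), 90.0) [array([ 659.7, -258.8]), array([ 660.3, -317.7]), array([ 545.3, -314.1]), array([ 544.7, -256.3])] [ 601.97750692 -286.70916011   77.        ]
((394.5, 204.5), (129.0, 139.0), 90.0) [array([794.2, -59.9]), array([ 797.1, -423.8]), array([ 457.8, -407.8]), array([454.1, -63.1])] [ 621.18789062 -238.86022661   77.        ]
[428 146] [ 780.5 -329.7]
[440 172] [ 709.6 -358.4]
[454 249] [ 508.1 -385.8]
[346 264] [ 467.4 -115.4]
[334 158] [745.4 -83.9]
```

View pics/t_hp.png

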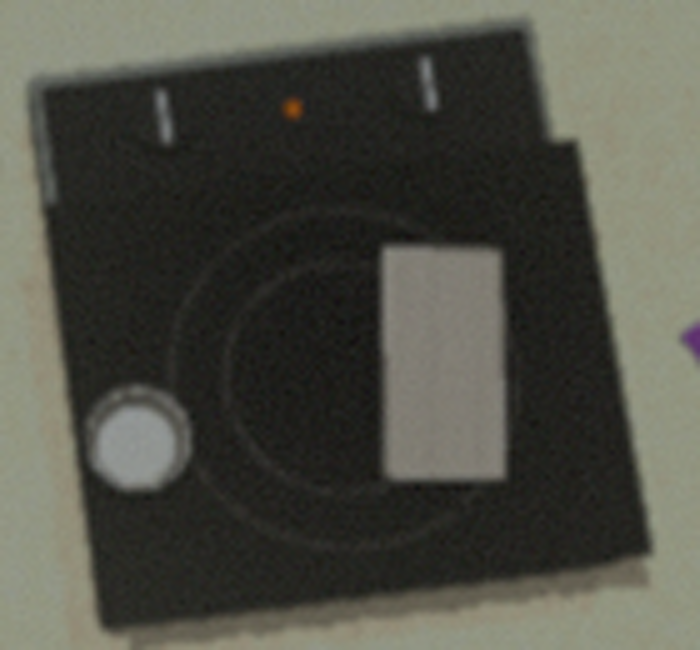

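View pics/t_te.png

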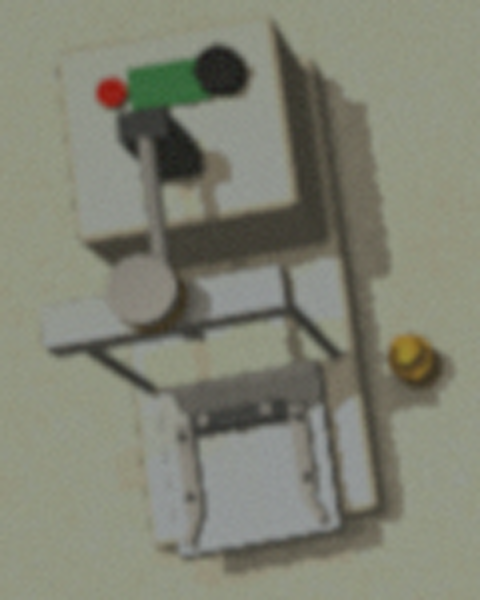

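```bash
cat >> h.py <<'E'
def T(pos,rpy): 
    M=np.eye(4); M[:3,:3]=R.from_euler('xyz',rpy).as_matrix(); M[:3,3]=pos; return M
def rel(s,pos,rpy):
    """shift, rotvec deg from current state to target"""
    A=T(s["eef_pos"],s["tcp_rot"]); D=np.linalg.inv(A)@T(pos,rpy)
    return D[:3,3].round(1), np.degrees(R.from_matrix(D[:3,:3]).as_rotvec()).round(2)
E
python3 - <<'E'
from plant import readout,eyes
from h import *
s=readout.observe(); i=eyes.camera_info("wrist")
Rm=cv2.Rodrigues(i["rvec"])[0]; o=-Rm.T@i["tvec"]
A=T(s["eef_pos"],s["tcp_rot"])
print("cam in tool",(np.linalg.inv(A)@np.r_[o,1])[:3]); print(A[:3,:3].T@Rm.T)
t=eyes.camera_info("top")
for n,p,z in [("mouthL",(130+184/4,120+557/4),60),("mouthR",(130+342/4,120+527/4),60),("stopL",(130+195/4,120+432/4),67),("stopR",(130+290/4,120+412/4),67),("hpL",(345,266),75),("hpR",(455.2,250.6),75)]:
    print(n,onz(t,p,z).round(1))
print(rel(s,[450,170,250],[3.1416,0,2.73]))
E
```

```text
cam in tool [  77.59212582    0.96381463 -141.69682439]
[[ 3.73008899e-04 -9.53289180e-01 -3.02058935e-01]
 [ 9.99999930e-01  3.68446076e-04  7.20826740e-05]
 [ 4.25767958e-05 -3.02058940e-01  9.53289250e-01]]
mouthL [476.9 315.9  60. ]
mouthR [497.2 216.3  60. ]
stopL [556.6 312.2  67. ]
stopR [570.3 252.   67. ]
hpL [ 462.4 -112.9   75. ]
hpR [ 504.1 -388.7   75. ]
(array([-343.7, -213. ,  -19.1]), array([-0.08, -0.01, -0.13]))
```

```bash
python3 - <<'E'
from plant import readout
from h import *
s=readout.observe()
print(rel(s,[495,268,230],[3.14159,0,3.34]))
E
```

```text
(array([-345.5, -105.1,    0.8]), array([-7.000e-02, -3.000e-02, -3.508e+01]))
```

Request:
step_arm:
  motion:
    - [[-40, -12, 0], [0, 0, -4]]
    - [[-80, -24, 0], [0, 0, -8]]
    - [[-120, -36, 0], [0, 0, -12]]
    - [[-160, -48, 0], [0, 0, -16]]
    - [[-200, -60, 0], [0, 0, -20]]
    - [[-240, -72, 0], [0, 0, -24]]
    - [[-280, -84, 0], [0, 0, -28]]
    - [[-315, -95, 0], [0, 0, -32]]
    - [[-345, -105, 0], [0, 0, -35]]
    - [[-345, -105, 0], [0, 0, -35]]
    - [[-345, -105, 0], [0, 0, -35]]

```text
time_s: 1.25
eef_pos: [494.8, 268.2, 230.7]
tcp_rot: [3.141, -0.001, -2.947]
contact_force: [-0.1, -0.3, -0.7]
gripper_width: 85.6
```

```bash
python3 - <<'E'
from plant import readout,eyes
from h import *
s=readout.observe(); i=eyes.camera_info("wrist");im=eyes.camera("wrist")
cv2.imwrite("pics/w1.png",im[:,:,::-1]); print(s)
import pickle; pickle.dump(i,open("w1.pkl","wb"))
E
```

```text
{'time_s': 1.25, 'joint_positions': array([ 3.65307293e-01,  3.51098378e-01, -1.57948218e-01,  1.06300721e+00,
        4.12913093e-04,  1.70253817e-01]), 'joint_vel': array([ 0.03249941, -0.00972524, -0.01138883,  0.0026438 ,  0.00236324,
       -0.00138159]), 'joint_torque': array([-1.15021102e+00, -4.54538584e+01,  2.67653167e+01, -1.26436134e-01,
       -6.98773144e-02, -2.45492306e-02]), 'eef_pos': array([494.77628103, 268.17308328, 230.7460011 ]), 'tcp_rot': array([ 3.14139877e+00, -1.30926238e-03, -2.94653931e+00]), 'contact_force': array([-0.13526356, -0.25387825, -0.66502323]), 'moment': array([ 0.02898412,  0.01059196, -0.00524408]), 'gripper_width': 85.56067688238412}
```

View pics/w1.png

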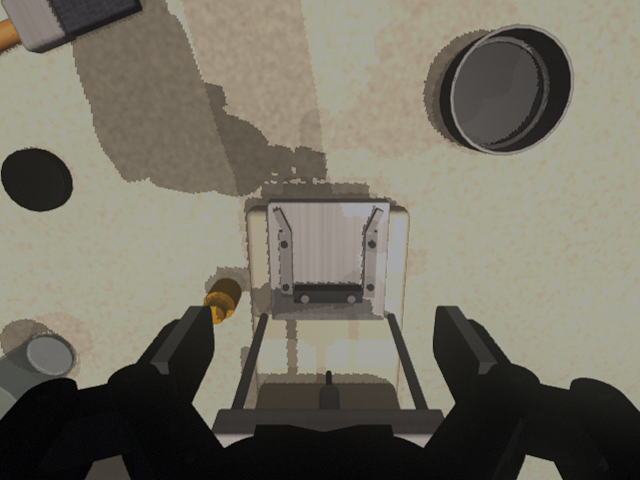

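```bash
python3 - <<'E'
from h import *
im=cv2.imread("pics/w1.png"); cv2.imwrite("pics/w1c.png",cv2.resize(im[185:330,235:420],None,fx=4,fy=4,interpolation=cv2.INTER_CUBIC))
E
```

```text
(no output)
```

View pics/w1c.png

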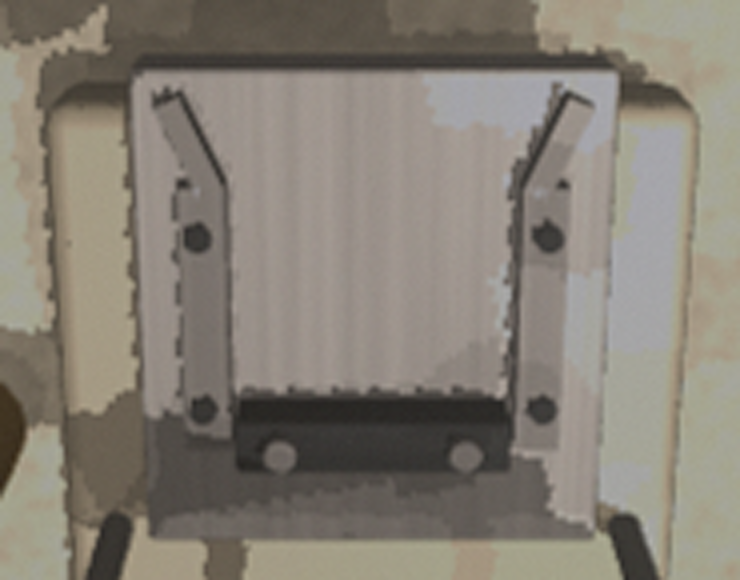

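```bash
python3 - <<'E'
from h import *
import pickle; i=pickle.load(open("w1.pkl","rb"))
f=lambda x,y:(235+x/4-.4,185+y/4-.4)
P={}
for n,(x,y),z in [("mL",(137,71),60),("mR",(618,71),60),("sL",(237,396),60),("sR",(508,396),60),("gL1",(230,190),60),("gL2",(236,385),60),("gR1",(519,190),60),("gR2",(510,385),60),("tL1",(225,185),67),("tL2",(231,420),67),("tR1",(524,185),67),("tR2",(516,420),67)]:
    P[n]=onz(i,f(x,y),z)[:2]; print(n,P[n].round(1))
m=(P["mL"]+P["mR"])/2; s=(P["sL"]+P["sR"])/2
print(m,s,np.linalg.norm(s-m),"yaw axis",np.arctan2(*(s-m)[::-1]))
for a,b in (("mR","mL"),("sR","sL"),):
    d=P[a]-P[b]; print(a,b,np.linalg.norm(d),np.arctan2(d[1],d[0])-np.pi/2, np.arctan2(-d[1],-d[0])-np.pi/2)
for a,b in (("gL1","gL2"),("gR1","gR2"),("tL1","tL2"),("tR1","tR2")):
    d=P[b]-P[a]; print(np.arctan2(d[1],d[0]))
for q in "12": print(np.linalg.norm(P["gL"+q]-P["gR"+q]),np.linalg.norm(P["tL"+q]-P["tR"+q]),(P["tL"+q]+P["tR"+q])/2,(P["gL"+q]+P["gR"+q])/2)
E
```

```text
mL [494.9 222.7]
mR [475.3 321.8]
sL [564.2 256.1]
sR [552.4 315.8]
gL1 [516.9 246.3]
gL2 [561.6 255.4]
gR1 [504.8 307.3]
gR2 [549.7 315.6]
tL1 [513.8 245.3]
tL2 [566.9 255.7]
tR1 [501.6 306.9]
tR2 [554.7 317.4]
[485.13657644 272.25410512] [558.28702303 285.93829808] 74.41938573963176 yaw axis 0.18493171456883978
mR mL 100.96014598778824 0.1954117931183197 -2.9461808604714737
sR sL 60.879024694581 0.19539816463865156 -2.9461944889511416
0.20025633367788118
0.18388238893697506
0.1942758047830252
0.19643614049515487
62.154255927647185 62.79979403622685 [507.70176582 276.08111041] [510.82763394 276.80411027]
61.40691482493059 62.91671968706556 [560.79608275 286.5873978 ] [555.62907777 285.51648198]
```

```bash
python3 - <<'E'
from plant import readout
from h import *
s=readout.observe()
print(rel(s,[575,-280,230],[3.14159,0,3.122]))
E
```

```text
(array([  28. , -554. ,    0.8]), array([ 1.000e-02, -7.000e-02,  1.239e+01]))
```

Request:
step_arm:
  motion:
    - [[2, -40, 0], [0, 0, 1]]
    - [[4, -85, 0], [0, 0, 2]]
    - [[7, -131, 0], [0, 0, 3]]
    - [[9, -178, 0], [0, 0, 4]]
    - [[11, -226, 0], [0, 0, 5]]
    - [[14, -274, 0], [0, 0, 6]]
    - [[16, -322, 0], [0, 0, 7.5]]
    - [[19, -370, 0], [0, 0, 9]]
    - [[22, -418, 0], [0, 0, 10]]
    - [[24, -465, 0], [0, 0, 11]]
    - [[26, -510, 0], [0, 0, 12]]
    - [[28, -554, 0], [0, 0, 12.4]]

```text
time_s: 2.5
eef_pos: [576.1, -280.2, 231.4]
tcp_rot: [3.141, 0.0, 3.123]
contact_force: [-0.5, 0.0, -0.0]
gripper_width: 85.0
```

Request:
step_arm:
  motion:
    - [[0, 0, 0], [0, 0, 0]]
    - [[0, 0, 0], [0, 0, 0]]

```text
time_s: 2.7
eef_pos: [575.7, -279.4, 230.7]
tcp_rot: [3.14, -0.001, 3.122]
contact_force: [0.1, 0.2, -0.4]
gripper_width: 85.5
```

```bash
python3 - <<'E'
from plant import readout,eyes
from h import *
s=readout.observe(); i=eyes.camera_info("wrist");im=eyes.camera("wrist")
cv2.imwrite("pics/w2.png",im[:,:,::-1]); print(s["eef_pos"],s["tcp_rot"],s["contact_force"],s["joint_positions"])
import pickle; pickle.dump(i,open("w2.pkl","wb"))
E
```

```text
[ 575.70811815 -279.37790959  230.66593197] [ 3.14042230e+00 -9.18586063e-04  3.12204097e+00] [ 0.07996004  0.18507926 -0.44794682] [-5.67318985e-01  4.97215604e-01  6.78464635e-02  1.14282087e+00
  5.20735642e-04 -5.47767125e-01]
```

View pics/w2.png

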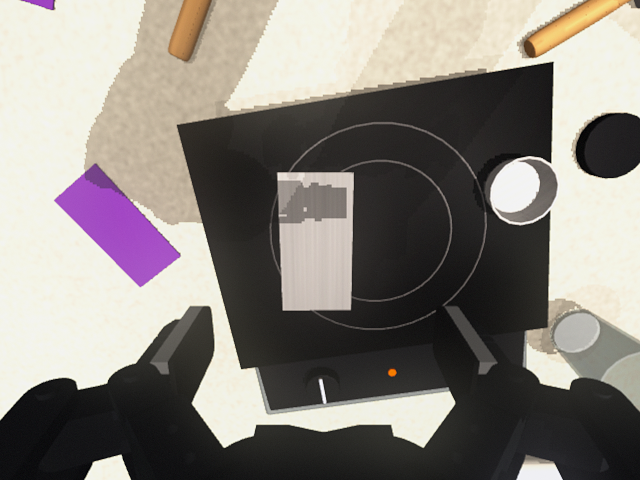

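```bash
python3 - <<'E'
from h import *
import pickle; i=pickle.load(open("w2.pkl","rb")); im=cv2.imread("pics/w2.png")
hsv=cv2.cvtColor(im,cv2.COLOR_BGR2HSV)
m=(im.min(2)>60).astype(np.uint8); roi=np.zeros_like(m); roi[160:325,255:375]=1; m*=roi
m=cv2.morphologyEx(m,cv2.MORPH_CLOSE,np.ones((9,9)))
k=max(cv2.findContours(m,0,1)[0],key=cv2.contourArea)
W=np.array([onz(i,p,77)[:2] for p in k[:,0]],np.float32)
r=cv2.minAreaRect(W); print(r)
H=np.array([onz(i,p,75)[:2] for p in [(178,125),(553,62),(547,327),(241,369)]])
print(H); d=H[1]-H[0]; print(np.linalg.norm(d),"yaw",np.arctan2(-d[0],d[1]),"mid",(H[0]+H[1])/2)
d=H[3]-H[0];print(np.linalg.norm(d),np.arctan2(d[1],d[0]))
d=H[2]-H[1];print(np.linalg.norm(d),np.arctan2(d[1],d[0]))
yaw=np.arctan2(-(H[1]-H[0])[0],(H[1]-H[0])[1]); e=(H[0]+H[1])/2
v=np.array(r[0])-e; c,s=np.cos(yaw),np.sin(yaw); print("panel in hp",c*v[0]+s*v[1],-s*v[0]+c*v[1])
E
```

```text
((601.1744384765625, -279.52874755859375), (143.73593139648438, 85.34971618652344), 1.210179090499878)
[[ 502.23549607 -385.94260542]
 [ 464.12437124 -111.02429122]
 [ 680.4550333   -81.13539644]
 [ 718.96036612 -356.84703717]]
277.5473604960028 yaw 0.13774916639899024 mid [ 483.17993366 -248.48344832]
218.66920539294247 0.13345323219633495
218.38567117655566 0.13729380883024359
panel in hp 112.61385811399724 -46.953516720511516
```

```bash
python3 - <<'E'
from h import *
import pickle; i=pickle.load(open("w2.pkl","rb")); im=cv2.imread("pics/w2.png")
m=(im.min(2)>75).astype(np.uint8); m[:160]=0;m[325:]=0;m[:,:262]=0;m[:,368:]=0
m=cv2.morphologyEx(m,cv2.MORPH_OPEN,np.ones((3,3)))
k=np.vstack(cv2.findContours(m,0,1)[0])
W=np.array([onz(i,p,77)[:2] for p in k[:,0]],np.float32)
r=cv2.minAreaRect(W); print(r)
P=np.array([onz(i,p,77)[:2] for p in [(277,172),(354,172),(352,310),(282,310)]]);print(P,P.mean(0))
E
```

```text
((598.7730712890625, -284.8307189941406), (60.40473175048828, 119.40635681152344), 88.9216079711914)
[[ 538.52408747 -313.26527013]
 [ 539.67839601 -253.63069472]
 [ 659.05571593 -254.74140856]
 [ 657.85266384 -315.58545208]] [ 598.77771581 -284.30570637]
```

Request:
step_arm:
  motion:
    - [[-8, -2, 20], [0, 0, 0]]
    - [[-16, -4, 50], [0, 0, 0]]
    - [[-23, -5, 80], [0, 0, 0]]
    - [[-23, -5, 105], [0, 0, 0]]
    - [[-23, -5, 125], [0, 0, 0]]
    - [[-23, -5, 138], [0, 0, 0]]
    - [[-23, -5, 145], [0, 0, 0]]
    - [[-23, -5, 147], [0, 0, 0]]
    - [[-23, -5, 147], [0, 0, 0]]
    - [[-23, -5, 147], [0, 0, 0]]
  claw: 255
  squeeze: 40

```text
time_s: 3.75
eef_pos: [599.4, -285.8, 85.5]
tcp_rot: [-3.141, 0.002, 3.122]
contact_force: [-0.3, 0.8, 0.2]
gripper_width: 0.0
```

```bash
python3 - <<'E'
from plant import readout,eyes
from h import *
for _ in range(1):
  s=readout.observe(); print(s["eef_pos"],s["contact_force"],s["gripper_width"])
im=eyes.camera("wrist"); cv2.imwrite("pics/w3.png",im[:,:,::-1])
E
```

```text
[ 599.41730177 -285.80350678   85.50226146] [-0.30430603  0.77109505  0.24530575] 0.031876537122598
```

View pics/w3.png

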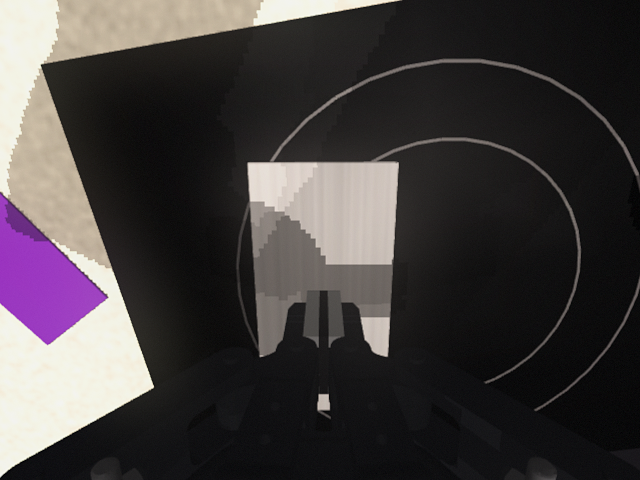

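Request:
step_arm:
  motion:
    - [[0, 0, 1], [0, 0, 0]]
    - [[0, 0, 2], [0, 0, 0]]
    - [[0, 0, 3], [0, 0, 0]]
    - [[0, 0, 4], [0, 0, 0]]
    - [[0, 0, 5], [0, 0, 0]]
    - [[0, 0, 5.5], [0, 0, 0]]
    - [[0, 0, 5.8], [0, 0, 0]]
    - [[0, 0, 6.1], [0, 0, 0]]
    - [[0, 0, 6.1], [0, 0, 0]]
    - [[0, 0, 6.1], [0, 0, 0]]

```text
time_s: 4.8
eef_pos: [598.8, -285.5, 78.2]
tcp_rot: [-3.142, 0.0, 3.122]
contact_force: [-0.5, -0.7, 0.0]
gripper_width: 0.0
```

Request:
step_arm:
  motion:
    - [[0, 0, 0.3], [0, 0, 0]]
    - [[0, 0, 0.6], [0, 0, 0]]
    - [[0, 0, 0.8], [0, 0, 0]]
    - [[0, 0, 0.8], [0, 0, 0]]

```text
time_s: 5.2
eef_pos: [598.7, -285.5, 77.4]
tcp_rot: [3.142, -0.0, 3.122]
contact_force: [0.2, -0.1, 0.0]
gripper_width: 0.4
```

Request:
step_arm:
  motion:
    - [[0, 0, 0.2], [0, 0, 0]]
    - [[0, 0, 0.4], [0, 0, 0]]
    - [[0, 0, 0.4], [0, 0, 0]]

```text
time_s: 5.5
eef_pos: [598.7, -285.5, 77.1]
tcp_rot: [-3.141, 0.0, 3.122]
contact_force: [-0.1, 0.2, 2.0]
gripper_width: 0.0
```

Request:
step_arm:
  motion:
    - [[0, 0, 0.1], [0, 0, 0]]
    - [[0, 0, 0.2], [0, 0, 0]]
    - [[0, 0, 0.2], [0, 0, 0]]

```text
time_s: 5.8
eef_pos: [598.7, -285.5, 77.1]
tcp_rot: [-3.141, 0.0, 3.122]
contact_force: [-1.2, 0.4, 4.6]
gripper_width: 0.1
```

Request:
step_arm:
  motion:
    - [[0, 0, 0.1], [0, 0, 0]]
    - [[0, 0, 0.1], [0, 0, 0]]
    - [[0, 0, 0.1], [0, 0, 0]]

```text
time_s: 6.1
eef_pos: [598.7, -285.5, 77.1]
tcp_rot: [-3.141, 0.0, 3.122]
contact_force: [-0.5, 0.3, 5.6]
gripper_width: -0.0
```

Request:
step_arm:
  motion:
    - [[1, 0, 0], [0, 0, 0]]
    - [[3, 0, 0], [0, 0, 0]]
    - [[5, 0, 0], [0, 0, 0]]
    - [[7, 0, 0], [0, 0, 0]]
    - [[9, 0, 0], [0, 0, 0]]
    - [[11, 0, 0], [0, 0, 0]]

```text
time_s: 6.7
eef_pos: [588.0, -285.5, 77.1]
tcp_rot: [-3.141, 0.001, 3.122]
contact_force: [1.6, 0.1, 5.4]
gripper_width: -0.4
```

```bash
python3 - <<'E'
from plant import readout,eyes
from h import *
im=eyes.camera("wrist"); cv2.imwrite("pics/w4.png",im[:,:,::-1])
E
```

```text
(no output)
```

View pics/w4.png

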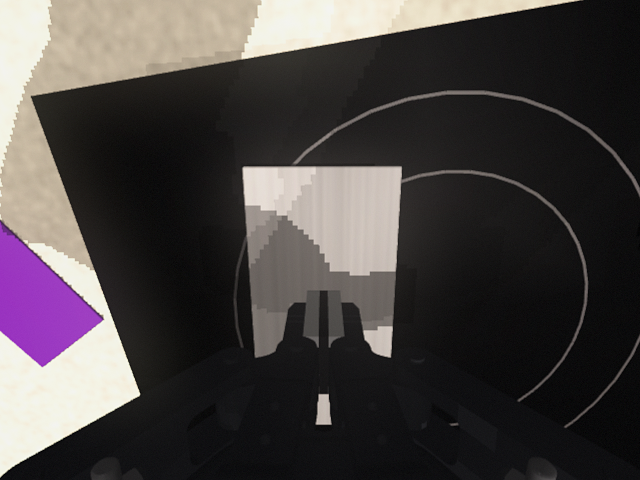

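Request:
step_arm:
  motion:
    - [[2, 0, 0], [0, 0, 0]]
    - [[5, 0, 0], [0, 0, 0]]
    - [[8, 0, 0], [0, 0, 0]]
    - [[11, 0, 0], [0, 0, 0]]
    - [[14, 0, 0], [0, 0, 0]]
    - [[17, 0, 0], [0, 0, 0]]
    - [[20, 0, 0], [0, 0, 0]]
    - [[23, 0, 0], [0, 0, 0]]
    - [[26, 0, 0], [0, 0, 0]]
    - [[29, 0, 0], [0, 0, 0]]

```text
time_s: 7.75
eef_pos: [559.0, -284.9, 77.1]
tcp_rot: [-3.141, 0.001, 3.122]
contact_force: [2.9, 0.5, 5.3]
gripper_width: -0.0
```

Request:
step_arm:
  motion:
    - [[3, 0, 0], [0, 0, 0]]
    - [[6, 0, 0], [0, 0, 0]]
    - [[9, 0, 0], [0, 0, 0]]
    - [[12, 0, 0], [0, 0, 0]]
    - [[15, 0, 0], [0, 0, 0]]
    - [[18, 0, 0], [0, 0, 0]]
    - [[21, 0, 0], [0, 0, 0]]
    - [[24, 0, 0], [0, 0, 0]]
    - [[27, 0, 0], [0, 0, 0]]
    - [[30, 0, 0], [0, 0, 0]]

```text
time_s: 8.75
eef_pos: [529.0, -284.3, 77.1]
tcp_rot: [-3.141, 0.001, 3.122]
contact_force: [2.2, -0.2, 6.2]
gripper_width: 0.7
```

Request:
step_arm:
  motion:
    - [[3, 0, 0], [0, 0, 0]]
    - [[6, 0, 0], [0, 0, 0]]
    - [[9, 0, 0], [0, 0, 0]]
    - [[12, 0, 0], [0, 0, 0]]
    - [[14, 0, 0], [0, 0, 0]]
    - [[14, 0, 0], [0, 0, 0]]

```text
time_s: 9.35
eef_pos: [514.7, -284.1, 77.1]
tcp_rot: [-3.141, 0.001, 3.122]
contact_force: [0.3, -0.0, 6.5]
gripper_width: -0.1
```

```bash
python3 - <<'E'
from plant import readout,eyes
from h import *
i=eyes.camera_info("wrist");im=eyes.camera("wrist"); cv2.imwrite("pics/w5.png",im[:,:,::-1])
import pickle; pickle.dump(i,open("w5.pkl","wb"))
E
```

```text
(no output)
```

View pics/w5.png

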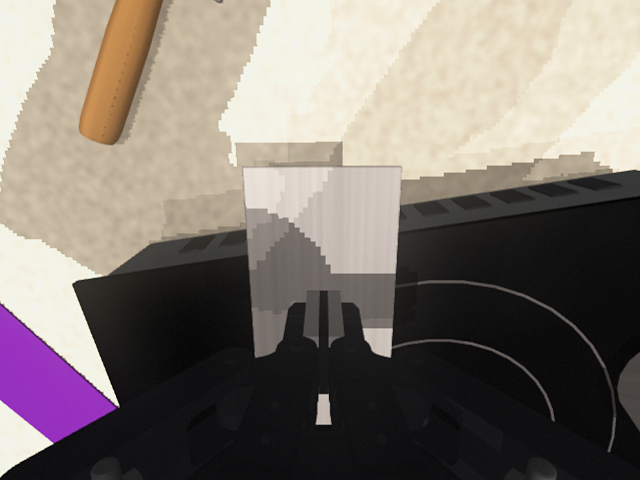

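```bash
python3 - <<'E'
from h import *
import pickle; i=pickle.load(open("w5.pkl","rb"))
P=[onz(i,p,77)[:2] for p in [(243,167),(401,167),(391,357),(255,357)]]; E=[onz(i,p,75)[:2] for p in [(74,283),(640,197)]]
print(np.round(P,1),np.round(E,1))
mid=(P[0]+P[1])/2; ax=np.array([np.cos(-.019),np.sin(-.019)]); c=mid+60*ax
n=np.array([np.cos(.137),np.sin(.137)]); e=(E[0]+E[1])/2
d=E[1]-E[0]; print("edge yaw",np.arctan2(-d[0],d[1])); d=P[1]-P[0];print(np.arctan2(-d[0],d[1]),np.linalg.norm(d))
print("c",c,"x_hp",(c-E[0])@n,(c-E[1])@n,(c-np.array([483.2,-248.5]))@n)
E
```

```text
[[ 454.6 -311.6]
 [ 455.8 -253.1]
 [ 537.8 -253.9]
 [ 536.7 -313.1]] [[ 501.  -385.8]
 [ 469.2 -160.4]]
edge yaw 0.14011042988170108
-0.019156771791656164 58.489300898206245
c [ 515.18822043 -283.452564  ] x_hp 28.020004495783645 28.728170067832888 26.91496011761826
```

Request:
step_arm:
  motion:
    - [[2, 0, 0], [0, 0, 0]]
    - [[4, 0, 0], [0, 0, 0]]
    - [[6, 0, 0], [0, 0, 0]]
    - [[8, 0, 0], [0, 0, 0]]
    - [[8, 0, 0], [0, 0, 0]]
    - [[8, 0, 0], [0, 0, 0]]

```text
time_s: 10.0
eef_pos: [506.7, -283.9, 77.1]
tcp_rot: [-3.141, 0.0, 3.122]
contact_force: [0.9, 0.1, 6.6]
gripper_width: 0.1
```

Request:
step_arm:
  motion:
    - [[0, 0, -0.5], [0, 0, 0]]
    - [[0, 0, -1.5], [0, 0, 0]]
    - [[0, 0, -4], [0, 0, 0]]
    - [[0, 0, -14], [0, 0, 0]]
    - [[20, 0, -34], [0, 0, 0]]
    - [[45, 0, -64], [0, 0, 0]]
    - [[65, 0, -84], [0, 0, 0]]
    - [[65, 0, -84], [0, 0, 0]]
    - [[65, 0, -84], [0, 0, 0]]
    - [[65, 0, -84], [0, 0, 0]]
  claw: 0

```text
time_s: 11.0
eef_pos: [442.0, -282.2, 160.1]
tcp_rot: [3.141, -0.0, 3.123]
contact_force: [0.3, -0.8, -0.7]
gripper_width: 85.6
```

```bash
python3 - <<'E'
from plant import readout,eyes
from h import *
s=readout.observe();i=eyes.camera_info("wrist");im=eyes.camera("wrist"); cv2.imwrite("pics/w6.png",im[:,:,::-1])
print(s)
import pickle; pickle.dump(i,open("w6.pkl","wb"))
E
```

```text
{'time_s': 11.0, 'joint_positions': array([-7.09188752e-01,  3.40245214e-01, -3.67083592e-01,  8.64099378e-01,
        1.88728739e-04, -6.90098302e-01]), 'joint_vel': array([ 0.00248779,  0.01349014,  0.0005963 ,  0.00068083, -0.00078296,
       -0.00037332]), 'joint_torque': array([-1.76050798e-01, -4.37052298e+01,  2.42269796e+01,  2.71208613e-02,
       -7.78279180e-03,  1.32904701e-03]), 'eef_pos': array([ 442.00415576, -282.23298935,  160.06029837]), 'tcp_rot': array([ 3.14104486e+00, -3.67130071e-04,  3.12250224e+00]), 'contact_force': array([ 0.27290898, -0.84036315, -0.69388322]), 'moment': array([-0.00777273, -0.01089173,  0.01696892]), 'gripper_width': 85.62320669355859}
```

View pics/w6.png

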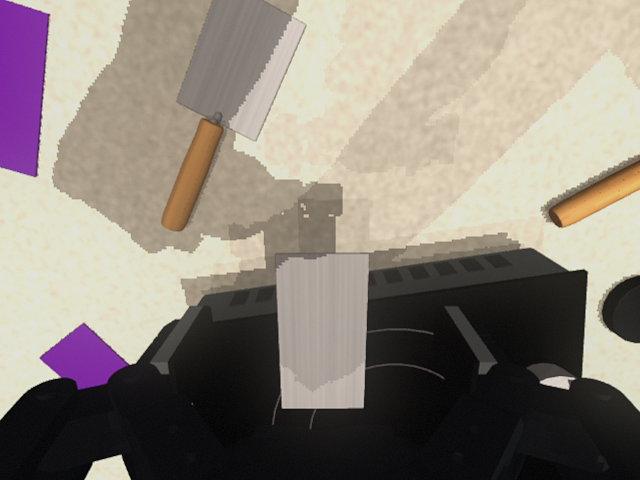

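```bash
python3 - <<'E'
from h import *
import pickle; i=pickle.load(open("w6.pkl","rb"))
P=[onz(i,p,77)[:2] for p in [(276,254),(369,254),(364,408),(282,408)]]; print(np.round(P,1))
c=np.mean(P,0); d=(P[2]+P[3]-P[0]-P[1]); print(c,np.arctan2(d[1],d[0]),np.linalg.norm(d)/2,np.linalg.norm(P[0]-P[1]))
n=np.array([np.cos(.137),np.sin(.137)]);print("xhp",(c-np.array([483.2,-248.5]))@n)
for p in [(185,230),(165,220),(585,270),(205,295)]: print(p,onz(i,p,15).round(1),onz(i,p,75).round(1))
E
```

```text
[[ 446.7 -311. ]
 [ 447.8 -252.4]
 [ 566.5 -253.9]
 [ 565.4 -313.3]]
[ 506.6078111  -282.66147289] -0.016202524393770658 118.74165143538956 58.61514223362697
xhp 18.522988548072227
(185, 230) [ 447.8 -390.2   15. ] [ 430.5 -367.1   75. ]
(165, 220) [ 439.4 -404.7   15. ] [ 423.8 -378.6   75. ]
(585, 270) [487.9 -68.5  15. ] [ 462.1 -112.7   75. ]
(205, 295) [ 504.4 -380.8   15. ] [ 475.2 -359.6   75. ]
```

Request:
step_arm:
  motion:
    - [[-10, 0, 15], [0, 0, 0]]
    - [[-20, 0, 35], [0, 0, 0]]
    - [[-20, 0, 55], [0, 0, 0]]
    - [[-20, 0, 75], [0, 0, 0]]
    - [[-20, 0, 92], [0, 0, 0]]
    - [[-20, 0, 102], [0, 0, 0]]
    - [[-20, 0, 107], [0, 0, 0]]
    - [[-20, 0, 108], [0, 0, 0]]
    - [[-20, 0, 108], [0, 0, 0]]
    - [[-20, 0, 108], [0, 0, 0]]

```text
time_s: 12.05
eef_pos: [462.3, -283.2, 53.4]
tcp_rot: [-3.141, 0.001, 3.122]
contact_force: [0.4, 0.1, 1.6]
gripper_width: 85.2
```

```bash
python3 - <<'E'
from plant import readout,eyes
from h import *
im=eyes.camera("wrist"); cv2.imwrite("pics/w7.png",im[:,:,::-1])
im=eyes.camera("side"); cv2.imwrite("pics/s7.png",cv2.resize(im[200:400,260:520,::-1],None,fx=3,fy=3))
E
```

```text
(no output)
```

View pics/w7.png

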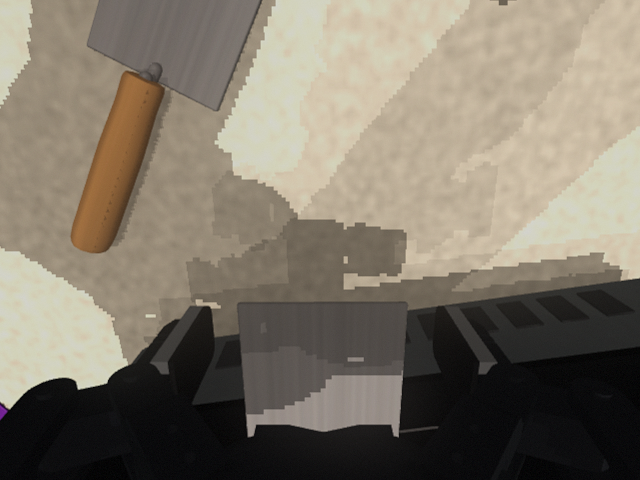

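View pics/s7.png

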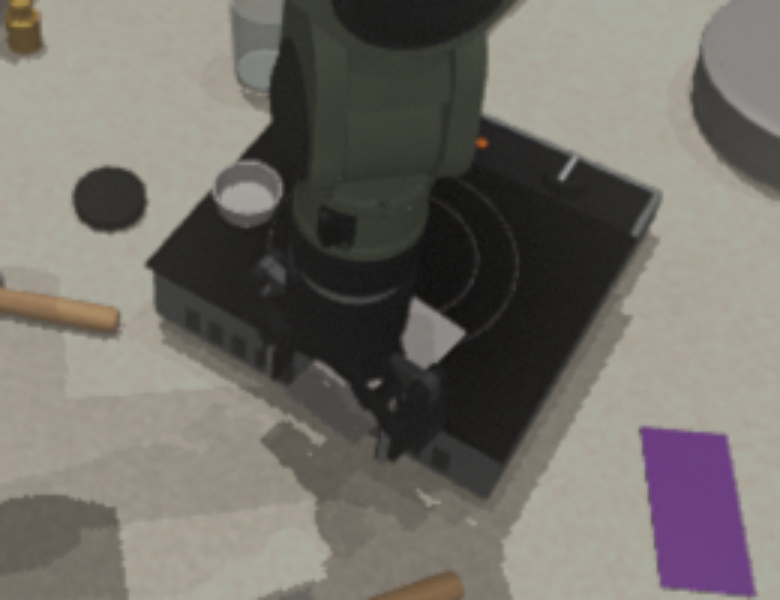

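Request:
step_arm:
  motion:
    - [[0, 0, 0], [0, 0, 0]]
    - [[0, 0, 0], [0, 0, 0]]
    - [[0, 0, 0], [0, 0, 0]]
    - [[0, 0, 0], [0, 0, 0]]
    - [[0, 0, 0], [0, 0, 0]]
    - [[0, 0, 0], [0, 0, 0]]
    - [[0, 0, 0], [0, 0, 0]]
    - [[0, 0, 0], [0, 0, 0]]
  claw: 150
  squeeze: 40

```text
time_s: 12.95
eef_pos: [461.9, -283.0, 52.9]
tcp_rot: [-3.141, 0.0, 3.122]
contact_force: [-0.9, 0.3, 4.8]
gripper_width: 58.1
```

```bash
python3 - <<'E'
from plant import readout,eyes
from h import *
s=readout.observe(); print(s["eef_pos"],s["contact_force"],s["moment"],s["gripper_width"])
im=eyes.camera("wrist"); cv2.imwrite("pics/w8.png",im[:,:,::-1])
E
```

```text
[ 461.92912577 -282.97428882   52.86266084] [-0.90676915  0.3206593   4.83204248] [0.11844933 0.05882074 0.05923869] 58.144061274357604
```

View pics/w8.png

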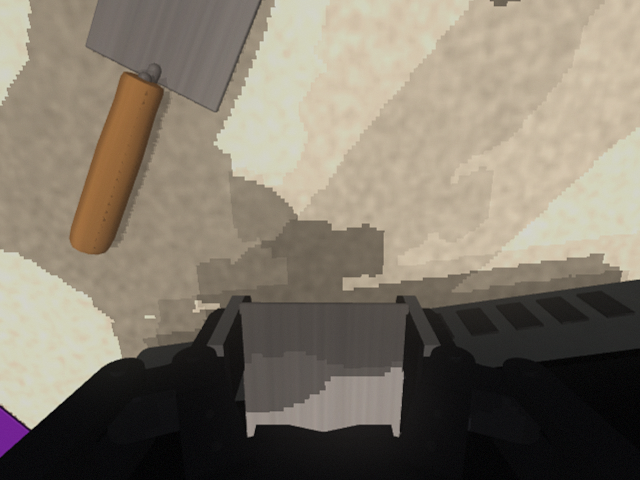

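Request:
step_arm:
  motion:
    - [[0, 0, -0.5], [0, 0, 0]]
    - [[0, 0, -1.5], [0, 0, 0]]
    - [[0, 0, -4], [0, 0, 0]]
    - [[0, 0, -8], [0, 0, 0]]
    - [[0, 0, -14], [0, 0, 0]]
    - [[0, 0, -22], [0, 0, 0]]
    - [[0, 0, -30], [0, 0, 0]]
    - [[0, 0, -36], [0, 0, 0]]
    - [[0, 0, -40], [0, 0, 0]]
    - [[0, 0, -40], [0, 0, 0]]
    - [[0, 0, -40], [0, 0, 0]]

```text
time_s: 14.1
eef_pos: [461.7, -282.8, 92.7]
tcp_rot: [-3.142, 0.0, 3.122]
contact_force: [0.2, 0.4, -1.4]
gripper_width: 58.5
```

```bash
python3 - <<'E'
from plant import readout,eyes
from h import *
s=readout.observe(); print(s["eef_pos"],s["contact_force"],s["moment"],s["gripper_width"])
im=eyes.camera("wrist"); cv2.imwrite("pics/w9.png",im[:,:,::-1])
im=eyes.camera("side"); cv2.imwrite("pics/s9.png",cv2.resize(im[180:400,260:520,::-1],None,fx=3,fy=2.7))
E
```

```text
[ 461.71778096 -282.77149115   92.69710302] [ 0.24597155  0.37780526 -1.38131546] [-0.05414952  0.14834299  0.01206083] 58.47536875496839
```

View pics/w9.png

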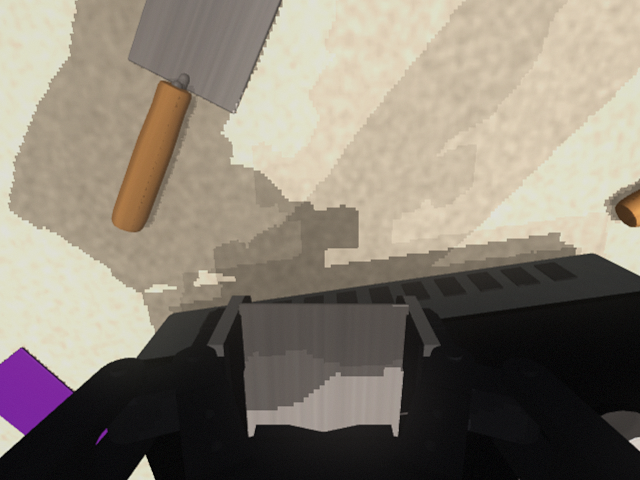

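View pics/s9.png

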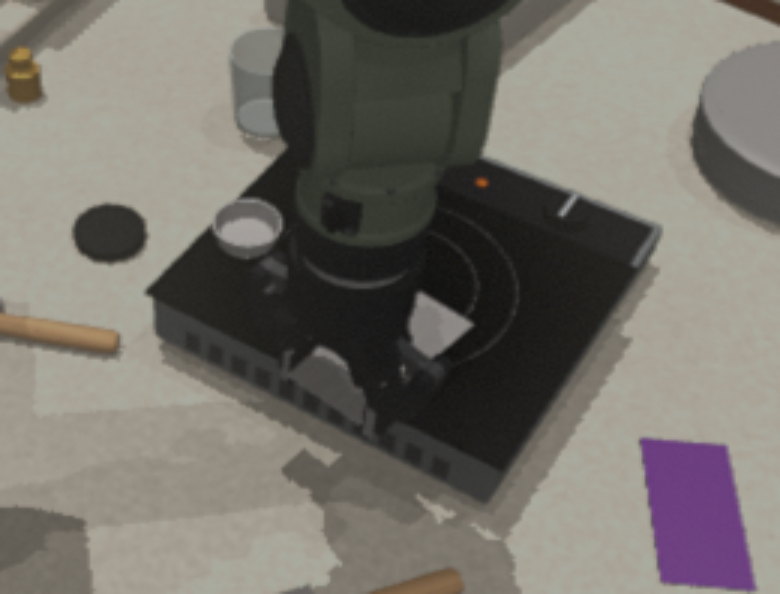

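Request:
step_arm:
  motion:
    - [[5, 0, -12], [0, 0, 0]]
    - [[12, 10, -30], [0, 0, 0]]
    - [[20, 35, -48], [0, 0, -1]]
    - [[28, 65, -57], [0, 0, -2]]
    - [[36, 100, -57], [0, 0, -3]]
    - [[42, 140, -57], [0, 0, -4]]
    - [[48, 180, -57], [0, 0, -5]]
    - [[54, 220, -57], [0, 0, -6]]
    - [[60, 260, -57], [0, 0, -7]]
    - [[66, 300, -57], [0, 0, -8]]
    - [[72, 340, -57], [0, 0, -9]]
    - [[78, 375, -57], [0, 0, -10]]

```text
time_s: 15.4
eef_pos: [390.4, 95.2, 150.4]
tcp_rot: [3.142, 0.001, -2.985]
contact_force: [0.9, 1.4, -2.3]
gripper_width: 58.0
```

```bash
python3 - <<'E'
from plant import readout
from h import *
s=readout.observe()
print(s["eef_pos"],s["tcp_rot"],s["gripper_width"])
print(rel(s,[377.5,249.6,150],[3.14159,0,-2.9462]))
E
```

```text
[390.4187051   95.21867485 150.44842078] [ 3.14152167e+00  8.48617213e-04 -2.98533031e+00] 58.007674632335565
(array([-11.3, 154.5,   0.5]), array([ 0.  ,  0.05, -2.24]))
```

Request:
step_arm:
  motion:
    - [[-2, 30, 0], [0, 0, -0.5]]
    - [[-5, 62, 0], [0, 0, -1]]
    - [[-7, 95, 0], [0, 0, -1.5]]
    - [[-9, 122, 0], [0, 0, -2]]
    - [[-11, 142, 0], [0, 0, -2.3]]
    - [[-11, 152, 0], [0, 0, -2.3]]
    - [[-11, 155, 0], [0, 0, -2.3]]
    - [[-11, 155, 0], [0, 0, -2.3]]
    - [[-11, 155, 0], [0, 0, -2.3]]
    - [[-11, 155, 0], [0, 0, -2.3]]

```text
time_s: 16.4
eef_pos: [378.0, 247.6, 149.7]
tcp_rot: [-3.141, -0.0, -2.948]
contact_force: [0.2, 0.1, -1.7]
gripper_width: 58.4
```

```bash
python3 - <<'E'
from plant import readout,eyes
from h import *
s=readout.observe()
print(s["eef_pos"],s["tcp_rot"],s["gripper_width"],s["contact_force"])
print(rel(s,[377.5,249.6,70],[3.14159,0,-2.9462]))
im=eyes.camera("wrist"); cv2.imwrite("pics/w10.png",im[:,:,::-1])
im=eyes.camera("side"); cv2.imwrite("pics/s10.png",cv2.resize(im[80:280,120:320,::-1],None,fx=3,fy=3))
im=eyes.camera("top"); cv2.imwrite("pics/t10.png",cv2.resize(im[180:340,120:280,::-1],None,fx=3.5,fy=3.5))
E
```

```text
[378.01016251 247.64415916 149.70039873] [-3.14134129e+00 -1.85773381e-04 -2.94765518e+00] 58.372570561540364 [ 0.17718319  0.13315084 -1.65162438]
(array([ 0.1,  2. , 79.7]), array([-0.01, -0.01, -0.08]))
```

View pics/w10.png

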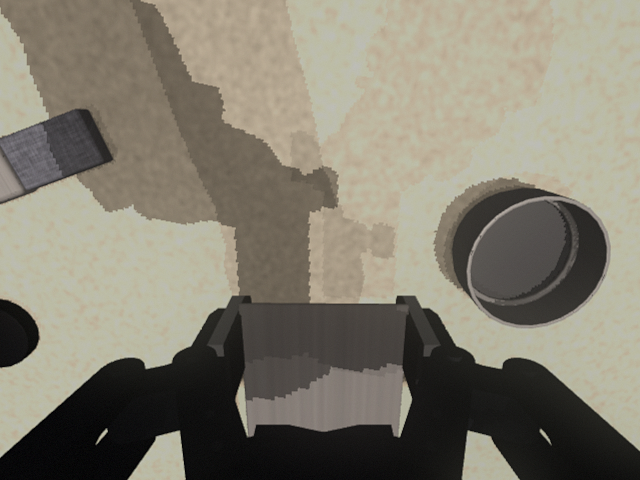

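View pics/s10.png

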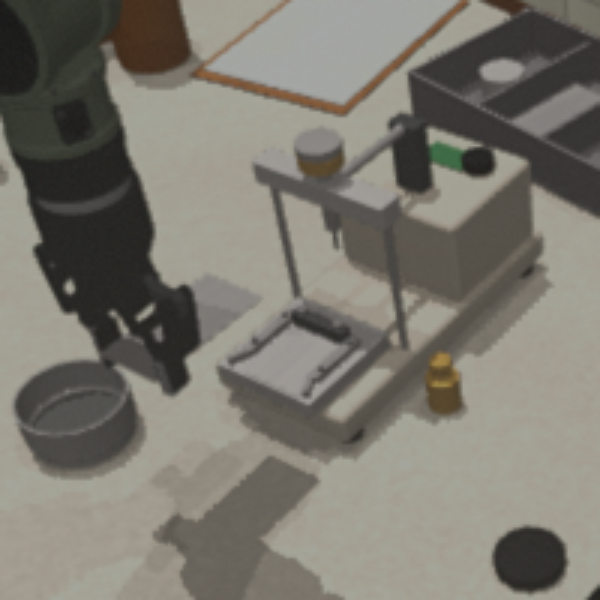

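View pics/t10.png

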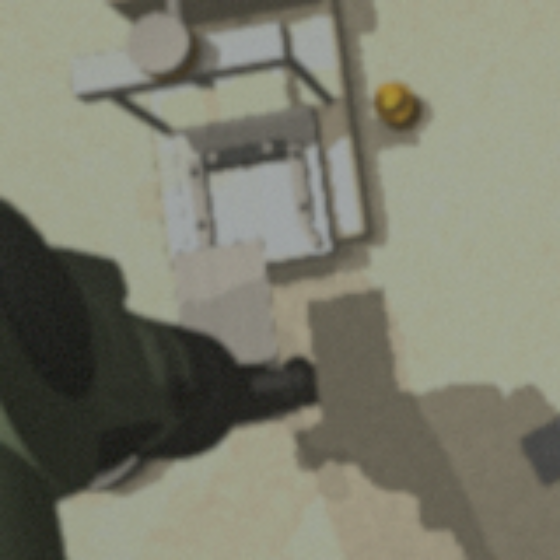

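```bash
python3 - <<'E'
from plant import readout,eyes
from h import *
s=readout.observe(); A=T(s["eef_pos"],s["tcp_rot"])
t=eyes.camera_info("top"); sd=eyes.camera_info("side"); w=eyes.camera_info("wrist")
C=[(A@np.array([-104.6,y,-23-1,1]))[:3] for y in (-30,30)]
print("pred top",proj(t,C),"obs",[(120+x/3.5,180+y/3.5) for x,y in((265,242),(175,256))])
for p in C: print(p)
# sieve: rim ellipse in top img / wrist
o=onz(t,(146,300),45); print("sieve top",o)
pts=[(470,290),(607,255),(520,205),(540,325)]
for p in pts: print(onz(w,p,45).round(1))
c,S=np.cos(.1954),np.sin(.1954)
print("sieve uv",c*o[0]+S*o[1],-S*o[0]+c*o[1])
E
```

```text
pred top [[193.77214585 248.80920133]
 [167.85395981 253.54106281]] obs [(195.71428571428572, 249.14285714285714), (170.0, 253.14285714285714)]
[486.45238894 238.69676817 173.66800913]
[474.86609622 297.56745496 173.66040103]
sieve top [373.94665394 389.91660258  45.        ]
[397.6 359.4  45. ]
[353.8 444.2  45. ]
[331.8 372.9  45. ]
[414.7 418.6  45. ]
sieve uv 442.5362743671785 309.891437173069
```

```bash
python3 - <<'E'
from plant import eyes
from h import *
t=eyes.camera_info("top"); sd=eyes.camera_info("side")
M=[[475.3,321.8,60],[494.9,222.7,60],[552.4,315.8,60],[564.2,256.1,60]]
print(proj(t,M),"obs (176,259.25),(215.5,251.75)"); print(proj(sd,M))
E
```

```text
[[173.66098065 259.83448818]
 [212.95240402 252.60930074]
 [178.11849673 230.13541939]
 [201.51482011 225.87330773]] obs (176,259.25),(215.5,251.75)
[[191.73487908 200.49930208]
 [221.41172247 213.89044077]
 [216.23006763 187.48638996]
 [233.82638138 194.98149279]]
```

Request:
step_arm:
  motion:
    - [[4, 1, 10], [0, 0, 0]]
    - [[8, 2, 30], [0, 0, 0]]
    - [[8, 2, 52], [0, 0, 0]]
    - [[8, 2, 74], [0, 0, 0]]
    - [[8, 2, 92], [0, 0, 0]]
    - [[8, 2, 103], [0, 0, 0]]
    - [[8, 2, 107], [0, 0, 0]]
    - [[8, 2, 107], [0, 0, 0]]
    - [[8, 2, 107], [0, 0, 0]]
    - [[8, 2, 107], [0, 0, 0]]

```text
time_s: 17.55
eef_pos: [370.4, 249.2, 43.4]
tcp_rot: [3.141, 0.002, -2.946]
contact_force: [0.5, 0.7, -0.8]
gripper_width: 58.1
```

```bash
python3 - <<'E'
from plant import readout,eyes
from h import *
s=readout.observe()
p=s["eef_pos"];c,S=np.cos(.1954),np.sin(.1954)
print(p,s["tcp_rot"],s["contact_force"],"uv",c*p[0]+S*p[1],-S*p[0]+c*p[1])
im=eyes.camera("side"); cv2.imwrite("pics/s11.png",cv2.resize(im[130:260,140:290,::-1],None,fx=5,fy=4.5,interpolation=2))
im=eyes.camera("top"); cv2.imwrite("pics/t11.png",cv2.resize(im[200:290,140:240,::-1],None,fx=6,fy=6,interpolation=2))
E
```

```text
[370.36111766 249.19239622  43.41015031] [ 3.14121288e+00  1.52564120e-03 -2.94629855e+00] [ 0.49853006  0.6889716  -0.75033251] uv 411.6961080069573 172.54136448867789
```

View pics/s11.png

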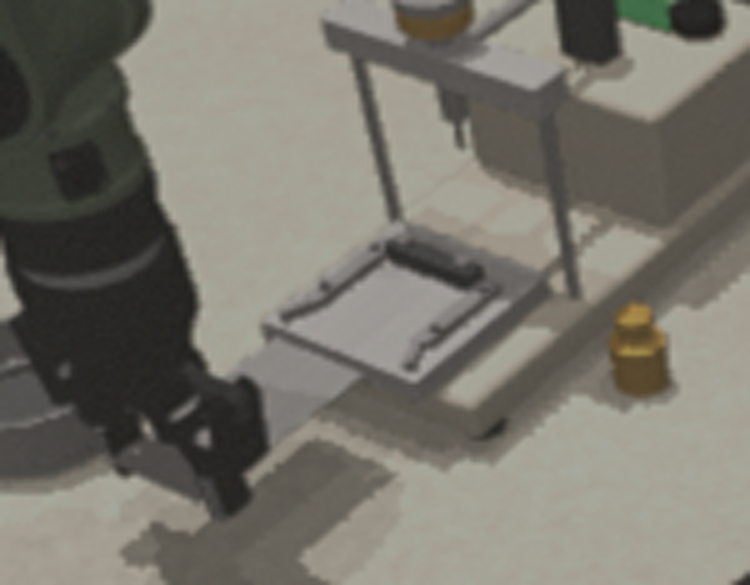

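View pics/t11.png

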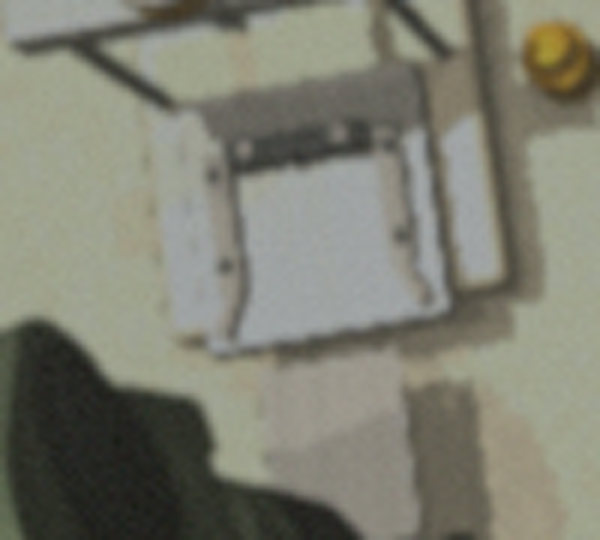

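```bash
python3 - <<'E'
from plant import readout,eyes
from h import *
s=readout.observe(); A=T(s["eef_pos"],s["tcp_rot"]); print(s["eef_pos"],s["contact_force"])
sd=eyes.camera_info("side"); t=eyes.camera_info("top")
f=lambda q:(q-np.array([140,130]))*np.array([5,4.5])
for dz in (0,4,8): print(dz,f(proj(sd,[(A@np.array([-104.6,y,-24.2+dz,1]))[:3] for y in (-30,30)])).round())
M=[[475.3,321.8,60],[494.9,222.7,60],[552.4,315.8,60],[564.2,256.1,60]]
print(f(proj(sd,M)).round())
E
```

```text
[370.24612164 249.14625324  43.32373364] [-0.01352056 -0.40252887 -1.14000549]
0 [[358. 368.]
 [269. 332.]]
4 [[359. 373.]
 [271. 337.]]
8 [[361. 379.]
 [272. 342.]]
[[259. 317.]
 [407. 378.]
 [381. 259.]
 [469. 292.]]
```

Request:
step_arm:
  motion:
    - [[-2, -1.2, 0], [0, 0, 0]]
    - [[-6, -1.2, 0], [0, 0, 0]]
    - [[-10, -1.2, 0], [0, 0, 0]]
    - [[-14, -1.2, 0], [0, 0, 0]]
    - [[-18, -1.2, 0], [0, 0, 0]]
    - [[-22, -1.2, 0], [0, 0, 0]]
    - [[-25, -1.2, 0], [0, 0, 0]]
    - [[-28, -1.2, 0], [0, 0, 0]]
    - [[-30, -1.2, 0], [0, 0, 0]]
    - [[-30, -1.2, 0], [0, 0, 0]]

```text
time_s: 18.65
eef_pos: [399.7, 253.6, 42.7]
tcp_rot: [3.142, 0.0, -2.946]
contact_force: [-0.3, -0.1, -0.5]
gripper_width: 58.1
```

```bash
python3 - <<'E'
from plant import readout,eyes
from h import *
s=readout.observe()
p=s["eef_pos"];c,S=np.cos(.1954),np.sin(.1954)
print(p,s["tcp_rot"],s["contact_force"],"uv",c*p[0]+S*p[1],-S*p[0]+c*p[1])
im=eyes.camera("side"); cv2.imwrite("pics/s12.png",cv2.resize(im[150:250,160:280,::-1],None,fx=6,fy=6,interpolation=2))
im=eyes.camera("top"); cv2.imwrite("pics/t12.png",cv2.resize(im[200:290,140:240,::-1],None,fx=6,fy=6,interpolation=2))
E
```

```text
[399.65284263 253.58741915  42.6757551 ] [ 3.14152371e+00  1.80425003e-04 -2.94638621e+00] [-0.3326853  -0.14995453 -0.49570044] uv 441.2837469135535 171.16550028246084
```

View pics/s12.png

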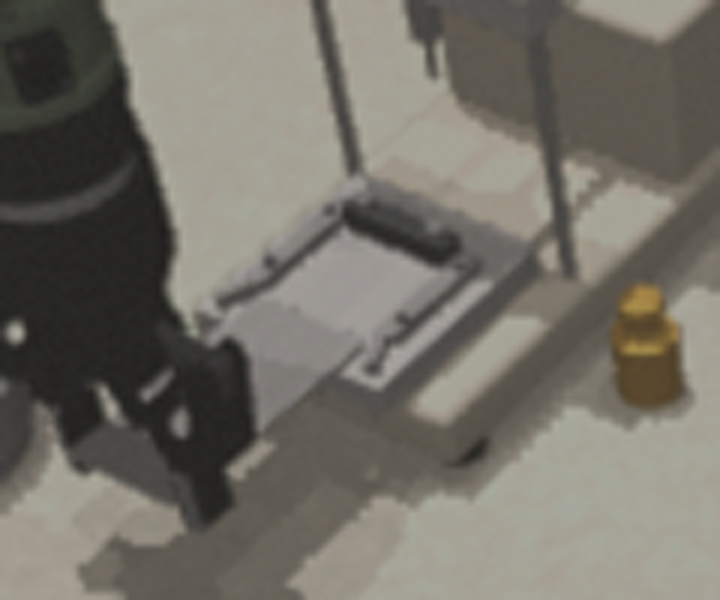

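View pics/t12.png

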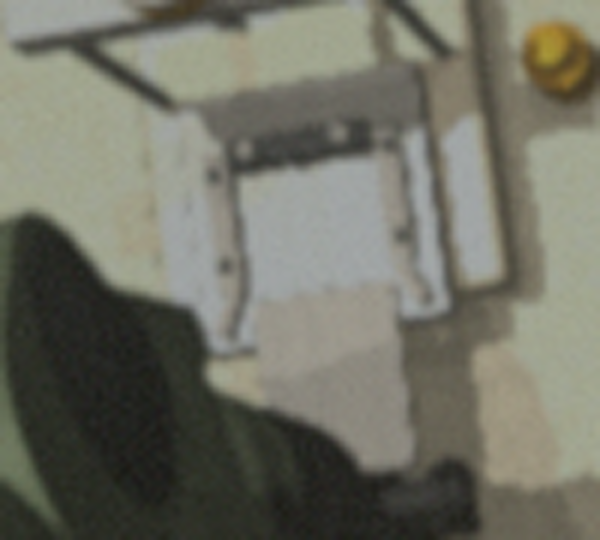

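Request:
step_arm:
  motion:
    - [[-1, 0, 0], [0, 0, 0]]
    - [[-2, 0, 0], [0, 0, 0]]
    - [[-3, 0, 0], [0, 0, 0]]
    - [[-4, 0, 0], [0, 0, 0]]
    - [[-5, 0, 0], [0, 0, 0]]
    - [[-6, 0, 0], [0, 0, 0]]
    - [[-7, 0, 0], [0, 0, 0]]

```text
time_s: 19.45
eef_pos: [406.3, 254.9, 42.7]
tcp_rot: [-3.142, -0.0, -2.946]
contact_force: [0.1, -0.1, -0.6]
gripper_width: 57.7
```

Request:
step_arm:
  motion:
    - [[-1, 0, 0], [0, 0, 0]]
    - [[-2, 0, 0], [0, 0, 0]]
    - [[-3, 0, 0], [0, 0, 0]]
    - [[-4, 0, 0], [0, 0, 0]]
    - [[-5, 0, 0], [0, 0, 0]]
    - [[-6, 0, 0], [0, 0, 0]]
    - [[-7, 0, 0], [0, 0, 0]]

```text
time_s: 20.15
eef_pos: [413.2, 256.3, 42.7]
tcp_rot: [3.142, 0.0, -2.946]
contact_force: [1.0, 0.7, -2.1]
gripper_width: 57.8
```

Request:
step_arm:
  motion:
    - [[-1.5, 0, 0], [0, 0, 0]]
    - [[-3, 0, 0], [0, 0, 0]]
    - [[-4.5, 0, 0], [0, 0, 0]]
    - [[-6, 0, 0], [0, 0, 0]]
    - [[-7.5, 0, 0], [0, 0, 0]]
    - [[-9, 0, 0], [0, 0, 0]]
    - [[-10, 0, 0], [0, 0, 0]]

```text
time_s: 20.85
eef_pos: [423.1, 258.2, 42.7]
tcp_rot: [3.142, 0.0, -2.946]
contact_force: [0.4, -0.5, -1.3]
gripper_width: 58.1
```

Request:
step_arm:
  motion:
    - [[-1.5, 0, 0], [0, 0, 0]]
    - [[-3, 0, 0], [0, 0, 0]]
    - [[-4.5, 0, 0], [0, 0, 0]]
    - [[-6, 0, 0], [0, 0, 0]]
    - [[-7.5, 0, 0], [0, 0, 0]]
    - [[-9, 0, 0], [0, 0, 0]]
    - [[-10, 0, 0], [0, 0, 0]]

```text
time_s: 21.55
eef_pos: [432.9, 260.2, 42.7]
tcp_rot: [3.142, 0.0, -2.946]
contact_force: [-0.1, 0.0, -0.7]
gripper_width: 58.4
```

```bash
python3 - <<'E'
from plant import readout,eyes
from h import *
s=readout.observe()
p=s["eef_pos"];c,S=np.cos(.1954),np.sin(.1954)
print(p,s["tcp_rot"],s["contact_force"],s["moment"],"uv",c*p[0]+S*p[1],-S*p[0]+c*p[1])
im=eyes.camera("side"); cv2.imwrite("pics/s13.png",cv2.resize(im[150:250,160:280,::-1],None,fx=6,fy=6,interpolation=2))
im=eyes.camera("top"); cv2.imwrite("pics/t13.png",cv2.resize(im[200:290,140:240,::-1],None,fx=6,fy=6,interpolation=2))
E
```

```text
[432.90383669 260.17864591  42.69727804] [ 3.14156801e+00  1.20979293e-04 -2.94629822e+00] [-0.07459638  0.01287627 -0.67489035] [-0.03181478  0.02823926  0.01539852] uv 475.1817229526729 171.17531884142784
```

View pics/s13.png

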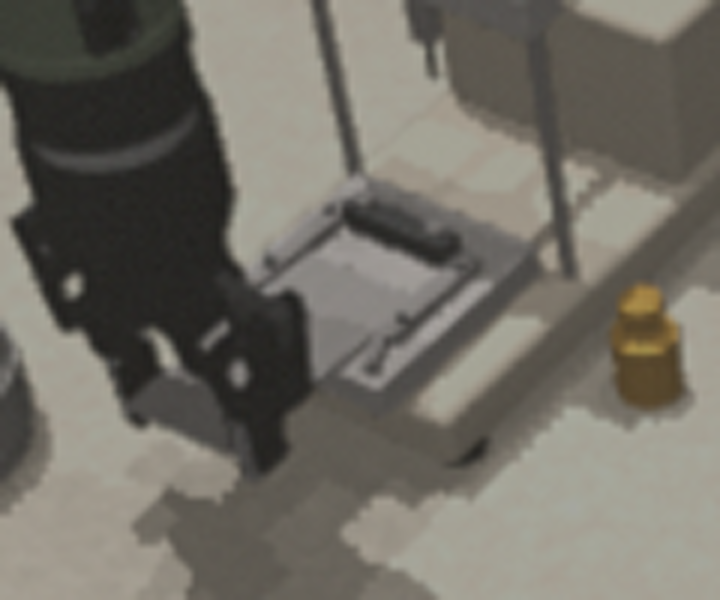

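View pics/t13.png

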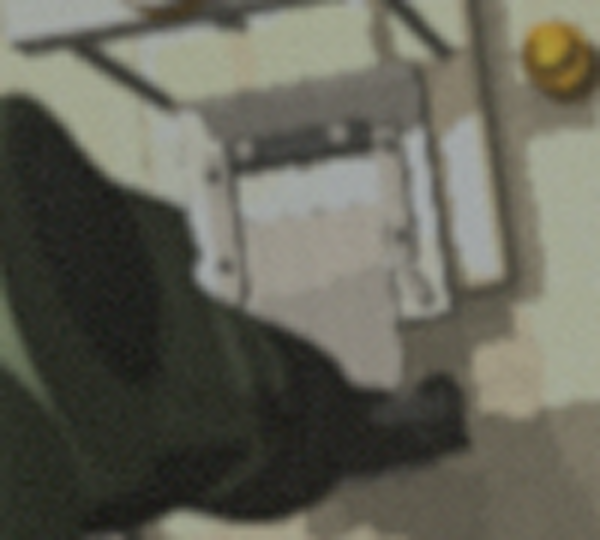

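Request:
step_arm:
  motion:
    - [[-1.5, 0, 0], [0, 0, 0]]
    - [[-3, 0, 0], [0, 0, 0]]
    - [[-4.5, 0, 0], [0, 0, 0]]
    - [[-6, 0, 0], [0, 0, 0]]
    - [[-7.5, 0, 0], [0, 0, 0]]
    - [[-9, 0, 0], [0, 0, 0]]
    - [[-10.5, 0, 0], [0, 0, 0]]
    - [[-12, 0, 0], [0, 0, 0]]

```text
time_s: 22.45
eef_pos: [444.6, 262.5, 42.7]
tcp_rot: [-3.142, -0.0, -2.946]
contact_force: [0.8, 0.1, -1.5]
gripper_width: 58.0
```

Request:
step_arm:
  motion:
    - [[0, 0, 0.4], [0, 0, 0]]
    - [[0, 0, 0.8], [0, 0, 0]]
    - [[0, 0, 1.2], [0, 0, 0]]
    - [[0, 0, 1.6], [0, 0, 0]]
    - [[0, 0, 2], [0, 0, 0]]
    - [[0, 0, 2.4], [0, 0, 0]]
    - [[0, 0, 2.4], [0, 0, 0]]

```text
time_s: 23.15
eef_pos: [444.4, 262.4, 40.2]
tcp_rot: [-3.142, -0.0, -2.946]
contact_force: [0.8, 0.2, -1.4]
gripper_width: 58.1
```

Request:
step_arm:
  motion:
    - [[0, 0, 0.3], [0, 0, 0]]
    - [[0, 0, 0.6], [0, 0, 0]]
    - [[0, 0, 0.9], [0, 0, 0]]
    - [[0, 0, 1.2], [0, 0, 0]]
    - [[0, 0, 1.2], [0, 0, 0]]

```text
time_s: 23.65
eef_pos: [444.5, 262.5, 39.1]
tcp_rot: [-3.142, 0.0, -2.946]
contact_force: [0.6, 0.4, -0.5]
gripper_width: 58.5
```

Request:
step_arm:
  motion:
    - [[0, 0, 0.2], [0, 0, 0]]
    - [[0, 0, 0.4], [0, 0, 0]]
    - [[0, 0, 0.4], [0, 0, 0]]

```text
time_s: 23.95
eef_pos: [444.5, 262.5, 38.7]
tcp_rot: [3.142, 0.0, -2.946]
contact_force: [-0.1, -0.1, -1.1]
gripper_width: 58.0
```

Request:
step_arm:
  motion:
    - [[0, 0, 0.2], [0, 0, 0]]
    - [[0, 0, 0.4], [0, 0, 0]]
    - [[0, 0, 0.4], [0, 0, 0]]

```text
time_s: 24.25
eef_pos: [444.5, 262.5, 38.4]
tcp_rot: [3.142, 0.0, -2.946]
contact_force: [0.6, 0.7, 1.2]
gripper_width: 58.2
```

Request:
step_arm:
  motion:
    - [[0, 0, 0.1], [0, 0, 0]]
    - [[0, 0, 0.2], [0, 0, 0]]
    - [[0, 0, 0.2], [0, 0, 0]]

```text
time_s: 24.55
eef_pos: [444.5, 262.5, 38.1]
tcp_rot: [3.142, 0.0, -2.946]
contact_force: [-0.0, -0.4, 0.9]
gripper_width: 58.1
```

```bash
python3 - <<'E'
from plant import readout
s=readout.observe()
print(s["eef_pos"],s["tcp_rot"],s["contact_force"],s["moment"])
E
```

```text
[444.52607961 262.47063149  38.13294697] [ 3.14155586e+00  9.27089279e-05 -2.94626408e+00] [-0.01827545 -0.4466959   0.93741143] [-0.06956712  0.03375516 -0.00820852]
```

Request:
step_arm:
  motion:
    - [[0, 0, 0.1], [0, 0, 0]]
    - [[0, 0, 0.2], [0, 0, 0]]
    - [[0, 0, 0.3], [0, 0, 0]]
    - [[0, 0, 0.3], [0, 0, 0]]

```text
time_s: 24.95
eef_pos: [444.5, 262.5, 37.8]
tcp_rot: [3.142, 0.0, -2.946]
contact_force: [-0.2, 0.4, 1.0]
gripper_width: 58.3
```

Request:
step_arm:
  motion:
    - [[-0.7, 0, 0], [0, 0, 0]]
    - [[-1.4, 0, 0], [0, 0, 0]]
    - [[-2.1, 0, 0], [0, 0, 0]]
    - [[-2.8, 0, 0], [0, 0, 0]]
    - [[-3.5, 0, 0], [0, 0, 0]]
    - [[-4.2, 0, 0], [0, 0, 0]]
    - [[-4.9, 0, 0], [0, 0, 0]]
    - [[-5.5, 0, 0], [0, 0, 0]]
    - [[-6, 0, 0], [0, 0, 0]]

```text
time_s: 25.85
eef_pos: [450.4, 263.6, 37.8]
tcp_rot: [3.142, 0.0, -2.946]
contact_force: [-0.9, -1.0, 1.9]
gripper_width: 58.1
```

Request:
step_arm:
  motion:
    - [[-0.4, 0, 0], [0, 0, 0]]
    - [[-0.8, 0, 0], [0, 0, 0]]
    - [[-1.2, 0, 0], [0, 0, 0]]
    - [[-1.6, 0, 0], [0, 0, 0]]
    - [[-2, 0, 0], [0, 0, 0]]

```text
time_s: 26.35
eef_pos: [452.4, 264.0, 37.8]
tcp_rot: [-3.142, 0.0, -2.946]
contact_force: [-1.3, 0.0, 2.5]
gripper_width: 58.3
```

```bash
python3 - <<'E'
from plant import readout
s=readout.observe()
print(s["eef_pos"],s["tcp_rot"],s["contact_force"],s["moment"])
E
```

```text
[452.35566577 264.01251219  37.79900995] [-3.14158115e+00  1.74502469e-05 -2.94623296e+00] [-1.34656953  0.00768823  2.52853846] [-0.00261786  0.12799788 -0.04872636]
```

Request:
step_arm:
  motion:
    - [[-0.3, 0, 0], [0, 0, 0]]
    - [[-0.6, 0, 0], [0, 0, 0]]
    - [[-0.9, 0, 0], [0, 0, 0]]
    - [[-1.1, 0, 0], [0, 0, 0]]

```text
time_s: 26.75
eef_pos: [453.4, 264.2, 37.8]
tcp_rot: [3.142, 0.0, -2.946]
contact_force: [-0.9, 1.0, 2.8]
gripper_width: 58.3
```

Request:
step_arm:
  motion:
    - [[-0.2, 0, 0], [0, 0, 0]]
    - [[-0.4, 0, 0], [0, 0, 0]]
    - [[-0.5, 0, 0], [0, 0, 0]]

```text
time_s: 27.05
eef_pos: [453.9, 264.3, 37.8]
tcp_rot: [-3.142, -0.0, -2.946]
contact_force: [-0.6, -0.8, 2.7]
gripper_width: 58.5
```

Request:
step_arm:
  motion:
    - [[-0.2, 0, 0], [0, 0, 0]]
    - [[-0.4, 0, 0], [0, 0, 0]]
    - [[-0.5, 0, 0], [0, 0, 0]]

```text
time_s: 27.35
eef_pos: [454.4, 264.4, 37.8]
tcp_rot: [3.142, 0.0, -2.946]
contact_force: [-1.4, 0.4, 3.2]
gripper_width: 58.5
```

Request:
step_arm:
  motion:
    - [[-0.2, 0, 0], [0, 0, 0]]
    - [[-0.4, 0, 0], [0, 0, 0]]
    - [[-0.4, 0, 0], [0, 0, 0]]

```text
time_s: 27.65
eef_pos: [454.8, 264.5, 37.8]
tcp_rot: [-3.142, 0.0, -2.946]
contact_force: [-0.6, -0.7, 2.7]
gripper_width: 58.0
```

Request:
step_arm:
  motion:
    - [[-0.2, 0, 0], [0, 0, 0]]
    - [[-0.4, 0, 0], [0, 0, 0]]
    - [[-0.4, 0, 0], [0, 0, 0]]

```text
time_s: 27.95
eef_pos: [455.2, 264.6, 37.8]
tcp_rot: [3.142, 0.0, -2.946]
contact_force: [-1.0, -0.2, 2.9]
gripper_width: 58.4
```

```bash
python3 - <<'E'
from plant import readout,eyes
from h import *
s=readout.observe()
print(s["eef_pos"],s["contact_force"],s["moment"])
im=eyes.camera("side"); cv2.imwrite("pics/s14.png",cv2.resize(im[150:250,160:280,::-1],None,fx=6,fy=6,interpolation=2))
im=eyes.camera("top"); cv2.imwrite("pics/t14.png",cv2.resize(im[200:290,140:240,::-1],None,fx=6,fy=6,interpolation=2))
E
```

```text
[455.23778846 264.60685829  37.81512546] [-0.98646206 -0.24207707  2.85542111] [-0.02317588  0.1725141  -0.01183441]
```

View pics/s14.png

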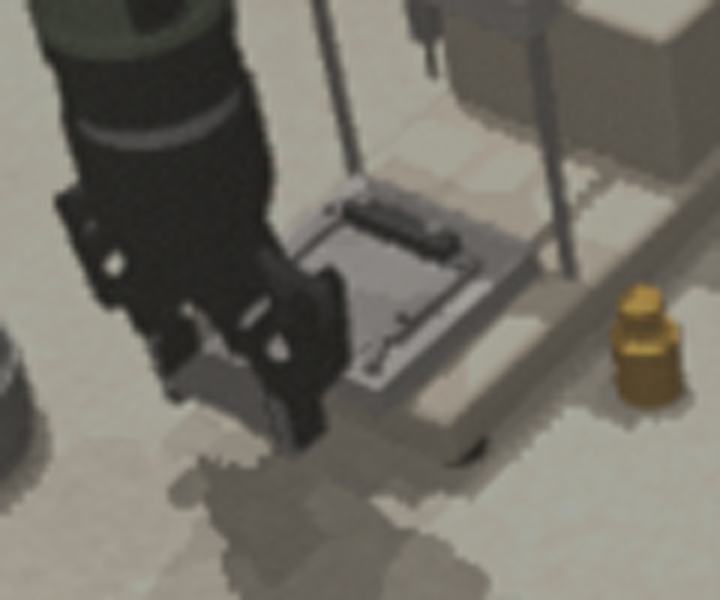

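View pics/t14.png

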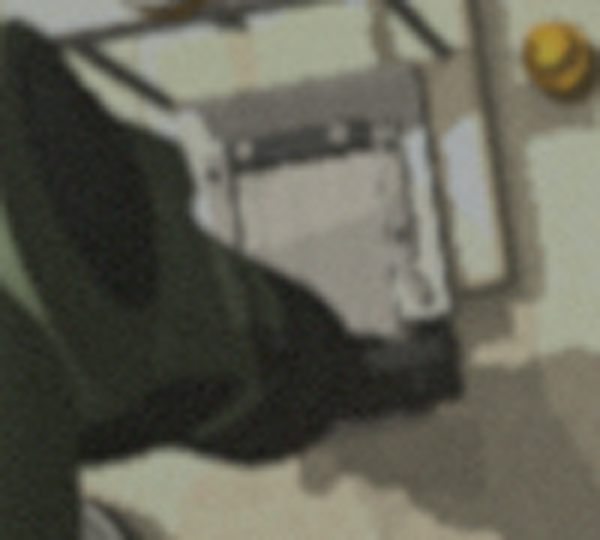

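Request:
step_arm:
  motion:
    - [[-0.2, 0, 0], [0, 0, 0]]
    - [[-0.4, 0, 0], [0, 0, 0]]
    - [[-0.4, 0, 0], [0, 0, 0]]

```text
time_s: 28.35
eef_pos: [455.5, 264.6, 37.8]
tcp_rot: [3.142, -0.0, -2.946]
contact_force: [-0.5, -0.5, 3.2]
gripper_width: 58.1
```

Request:
step_arm:
  motion:
    - [[-0.2, 0, 0], [0, 0, 0]]
    - [[-0.4, 0, 0], [0, 0, 0]]
    - [[-0.4, 0, 0], [0, 0, 0]]

```text
time_s: 28.65
eef_pos: [455.5, 264.6, 37.7]
tcp_rot: [-3.142, -0.001, -2.946]
contact_force: [-3.2, -1.6, 4.8]
gripper_width: 58.2
```

Request:
step_arm:
  motion:
    - [[-0.1, 0, 0], [0, 0, 0]]
    - [[-0.2, 0, 0], [0, 0, 0]]
    - [[-0.2, 0, 0], [0, 0, 0]]

```text
time_s: 28.95
eef_pos: [455.6, 264.6, 37.6]
tcp_rot: [-3.142, -0.001, -2.946]
contact_force: [-4.6, -1.5, 5.7]
gripper_width: 57.9
```

Request:
step_arm:
  motion:
    - [[-0.1, 0, 0], [0, 0, 0]]
    - [[-0.15, 0, 0], [0, 0, 0]]
    - [[-0.15, 0, 0], [0, 0, 0]]
    - [[-0.15, 0, 0], [0, 0, 0]]
    - [[-0.15, 0, 0], [0, 0, 0]]
    - [[-0.15, 0, 0], [0, 0, 0]]

```text
time_s: 29.55
eef_pos: [455.6, 264.6, 37.6]
tcp_rot: [-3.142, -0.001, -2.946]
contact_force: [-5.4, -1.0, 4.6]
gripper_width: 58.3
```

```bash
python3 - <<'E'
from plant import readout,eyes
from h import *
s=readout.observe()
print(s["eef_pos"],s["contact_force"],s["moment"])
im=eyes.camera("side"); cv2.imwrite("pics/s15.png",cv2.resize(im[150:250,160:280,::-1],None,fx=6,fy=6,interpolation=2))
s=readout.observe();print(s["eef_pos"],s["contact_force"],s["moment"])
E
```

```text
[455.55299959 264.60728096  37.60032334] [-5.38668851 -1.00458682  4.64647599] [-0.16061336  0.92721879  0.05751669]
[455.54877893 264.58352435  37.5758294 ] [-5.13569232 -0.92198848  5.36521137] [-0.19284103  0.88948772  0.05551505]
```

View pics/s15.png

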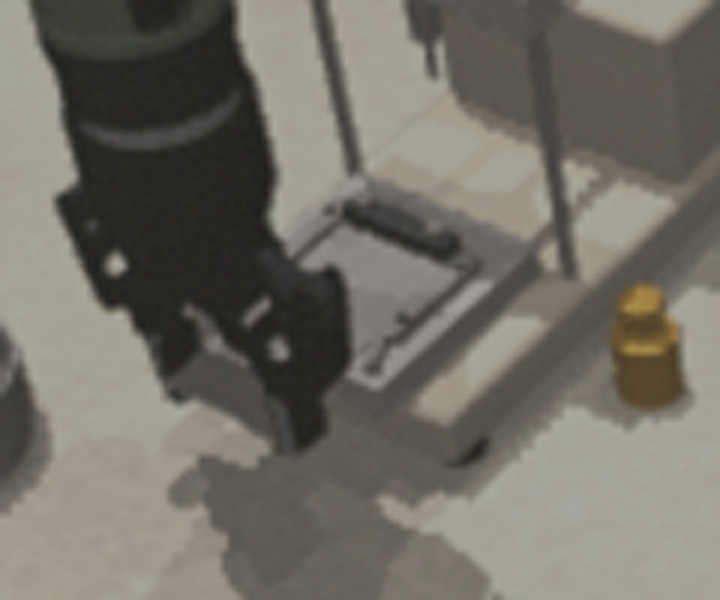

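Request:
step_arm:
  motion:
    - [[-0.1, 0, 0], [0, 0, 0]]
    - [[-0.1, 0, 0], [0, 0, 0]]
    - [[-0.1, 0, 0], [0, 0, 0]]
    - [[-0.1, 0, 0], [0, 0, 0]]
    - [[-0.1, 0, 0], [0, 0, 0]]

```text
time_s: 30.1
eef_pos: [455.6, 264.6, 37.6]
tcp_rot: [-3.142, -0.001, -2.946]
contact_force: [-6.2, -2.0, 4.9]
gripper_width: 58.1
```

Request:
step_arm:
  motion:
    - [[0.1, 0, -0.1], [0, 0, 0]]
    - [[0.2, 0, -0.2], [0, 0, 0]]
    - [[0.3, 0, -0.3], [0, 0, 0]]
    - [[0.3, 0, -0.3], [0, 0, 0]]
  squeeze: 20

```text
time_s: 30.5
eef_pos: [455.6, 264.6, 37.7]
tcp_rot: [-3.141, -0.001, -2.946]
contact_force: [-4.9, -0.7, 1.8]
gripper_width: 58.4
```

Pushed home with about 6 N. Release now.

Request:
step_arm:
  motion:
    - [[0, 0, 0], [0, 0, 0]]
    - [[0, 0, 0], [0, 0, 0]]
    - [[0, 0, 0], [0, 0, 0]]
    - [[0, 0, 0], [0, 0, 0]]
  claw: 55

```text
time_s: 30.9
eef_pos: [456.9, 264.9, 38.3]
tcp_rot: [3.141, 0.001, -2.947]
contact_force: [-0.2, 0.4, 0.6]
gripper_width: 67.0
```

Request:
step_arm:
  motion:
    - [[0, 0, 0], [0, 0, 0]]
    - [[0, 0, 0], [0, 0, 0]]
    - [[0, 0, 0], [0, 0, 0]]
    - [[0, 0, 0], [0, 0, 0]]
    - [[0, 0, 0], [0, 0, 0]]
  claw: 0

```text
time_s: 31.4
eef_pos: [456.1, 264.8, 38.1]
tcp_rot: [3.142, 0.0, -2.946]
contact_force: [0.6, -0.1, 0.5]
gripper_width: 85.2
```

```bash
python3 - <<'E'
from plant import readout,eyes
from h import *
s=readout.observe()
print(s["eef_pos"],s["contact_force"],s["gripper_width"])
im=eyes.camera("wrist"); cv2.imwrite("pics/w16.png",im[:,:,::-1])
E
```

```text
[456.10811236 264.76232186  38.08777129] [ 0.60954747 -0.08832102  0.50298911] 85.16351547113648
```

View pics/w16.png

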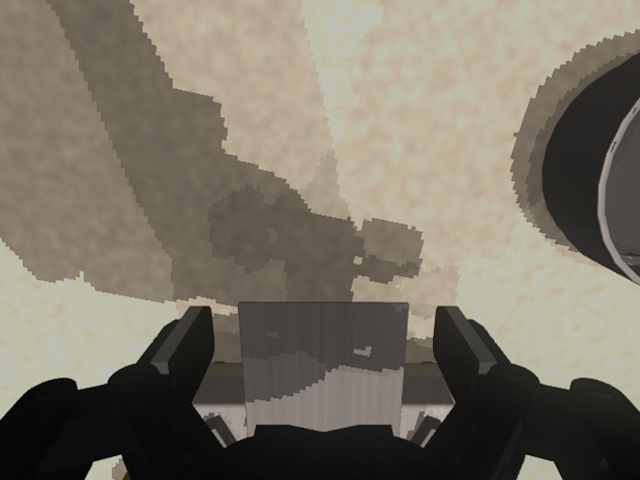

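Request:
step_arm:
  motion:
    - [[0, 0, -5], [0, 0, 0]]
    - [[0, 0, -20], [0, 0, 0]]
    - [[0, 0, -45], [0, 0, 0]]
    - [[0, 0, -75], [0, 0, 0]]
    - [[0, 0, -110], [0, 0, 0]]
    - [[-10, 0, -145], [0, 0, 0]]
    - [[-25, 0, -175], [0, 0, 0]]
    - [[-37, 0, -192], [0, 0, 0]]
    - [[-37, 0, -192], [0, 0, 0]]
    - [[-37, 0, -192], [0, 0, 0]]
    - [[-37, 0, -192], [0, 0, 0]]

```text
time_s: 32.55
eef_pos: [490.8, 271.4, 228.5]
tcp_rot: [-3.141, -0.003, -2.946]
contact_force: [-0.1, -0.3, 0.4]
gripper_width: 85.9
```

```bash
python3 - <<'E'
from plant import readout,eyes
from h import *
import pickle
s=readout.observe()
print(s["eef_pos"],s["contact_force"],s["gripper_width"])
i=eyes.camera_info("wrist");im=eyes.camera("wrist")[:,:,::-1]; cv2.imwrite("pics/w17.png",im); pickle.dump(i,open("w17.pkl","wb"))
cv2.imwrite("pics/w17c.png",cv2.resize(im[120:320,225:425],None,fx=3,fy=3,interpolation=2))
im=eyes.camera("side"); cv2.imwrite("pics/s17.png",im[:,:,::-1])
E
```

```text
[490.797013   271.41770315 228.52608566] [-0.06333428 -0.3285727   0.36120739] 85.88283809018382
```

View pics/w17c.png

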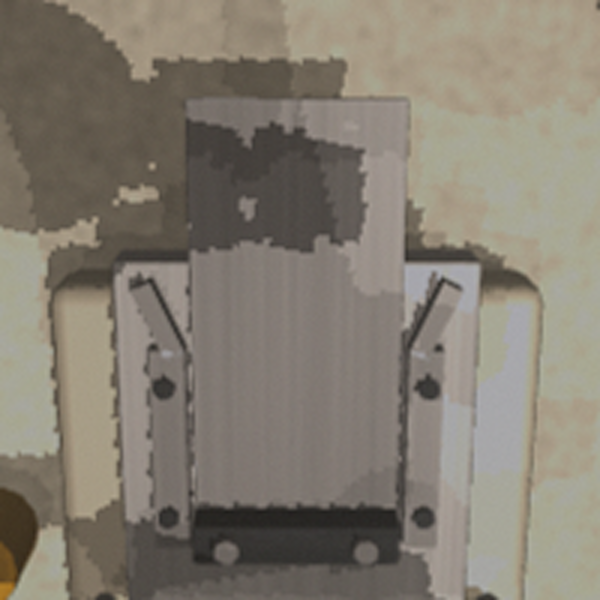

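View pics/s17.png

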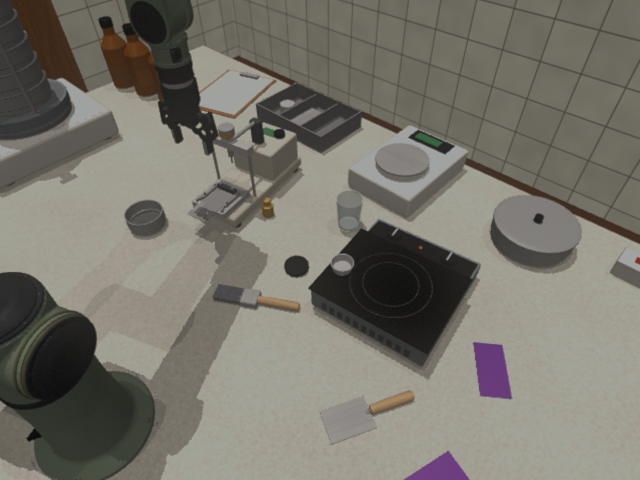

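```bash
python3 - <<'E'
from plant import readout,eyes,bot
from h import *
import pickle
i=pickle.load(open("w17.pkl","rb")); f=lambda x,y:(225+x/3-.3,120+y/3-.3)
a=[onz(i,f(*p),62)[:2] for p in [(187,99),(409,99)]]; b=[onz(i,f(*p),60)[:2] for p in [(116,262),(479,262)]]; st=[onz(i,f(*p),62)[:2] for p in [(193,508),(400,508)]]
n=np.array([np.cos(.1954),np.sin(.1954)]); l=np.array([-n[1],n[0]])
A,B,S=[np.mean(q,0) for q in (a,b,st)]
print("overhang",(B-A)@n,"length to stop",(S-A)@n,"lat",A@l,B@l,S@l)
d=a[1]-a[0];print("yaw",np.arctan2(-d[0],d[1]))
s=readout.observe(); print(s["time_s"],s["joint_vel"].round(3))
bot.close_job()
E
```

```text
overhang 44.70991712884298 length to stop 118.89318817939537 lat 172.51548148040627 172.42454189980145 172.20103361171024
yaw 0.1958745022839643
32.65 [-0.001 -0.002  0.009  0.002 -0.    -0.001]
the job is handed in; nothing more can be done
```

I moved the panel from the hotplate to the scratch tester and handed the job in at 32.7 s of the 72 s allowed. The job gives no verdict, so the results below are my own checks.

**Slide:** I pressed the closed fingertips on the panel with about 6 to 7 N and slid it until about 40 mm overhung the near edge. I measured its centre about 18.5 mm in from the edge.

**Lift and insertion:** I took the overhanging end by its long sides, lifted it clear and slid it between the guide strips with very little side force. I laid it on the bed and pushed it onto the stop with about 6 N, held for about a second. Then I eased off and let go.

**Final wrist image:**

| Check | Measured | Wanted |
|---|---|---|
| Sticking out of the mouth | 44.7 mm | 45 mm |
| Offset from the bed's middle line | within about 0.3 mm | within 3 mm |
| Squareness to the bed | within about 0.001 rad | within 0.05 rad |

The panel looked flat with its end at the stop, and the gripper was clear of everything. The bystanders looked undisturbed in the side view.

**What disagreed:** The wrist camera read about 1 mm off sideways, and the top camera about 5 mm. I corrected for the wrist camera's error when aiming. Its pictures also gave the panel's length as about 119 mm rather than 120 mm, which is within its accuracy.

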